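Pack slide mailers and a blood tube for the courier and lock the case

ROBOT

A 7-joint arm with a two-finger parallel gripper is mounted at the origin on a cart in front of the work surface, level with it; the furniture and walls round the work are solid. World frame = base frame: x ahead of the robot, y to its left, z up, the work surface at z = 0. Lengths are in m, angles in rad, forces in N, time in s.
With the tool pointing down it reaches from about 0.4 to 0.85 m from the base axis. Payload 4.5 kg.
Tool frame: the origin (TCP) lies midway between the tips of the shut fingers; the grasp point (between the pads) lies 19 mm behind it; z points along the fingers, y is the direction in which the jaws open and shut (so a half turn about z gives the same grasp; the last joint's range is limited). The gripper opens to 88 mm and grips with 3 to 60 N. Pads are 18 mm wide; open, the fingers measure 123 mm over their backs; the gripper's body (75 mm by 187 mm) begins 45 mm behind the grasp point.
Start: joints at [-1.068, 0.689, -0.195, 1.565, 0.157, 0.902, -0.215], TCP at [0.282, 0.558, 0.239] pointing down, gripper open.
Joint ranges: [-3.01, 3.01], [-0.46, 2.08], [-1.47, 1.51], [0.13, 2.56], [-1, 4.14], [0.04, 2.09], [-2.66, 2.66]. Speed limits (rad/s): [2.57, 2.57, 3.14, 3.14, 3.14, 3.14, 3.14].

INTERFACE

Orientations are given as a rotation vector (axis times angle).
In Python, from cell import get_obs, eyes, workorder, finder gives the robot as it stands. The module is installed in compiled form; this text tells all that it offers.
- The arm moves only by the shell command python3 -m creep 'ROWS' [FORCE]. ROWS is JSON, a list of rows, each an object of numbers: "gripper": the opening in per cent of the stroke, from 0 (shut) to 100 (fully open); "x", "y", "z": the shift along the tool's x, y, z in cm; "twist": the turn about the tool's z in rad. A call has 1 to 5 rows; each row is the pose to reach, as a shift and turn from the pose commanded when the call began, along the tool's axes at that moment; what a row does not reach only later rows make up. A row lasts 1/10 s, in which the tool goes at most 50 mm and 8.59 degrees, less where a joint would pass 70% of its speed; a pose out of reach is approached as far as the arm can. A call with a gripper value outside its range is refused whole. The fingers move at their own pace and stop on an object; FORCE is the grip in N (left out, the last holds). Time passes only in rows, so rows that repeat a pose let the fingers close. It gives the time, the measured TCP pose, the force and the opening at its end, in the units of the state.
- get_obs(): the state, without advancing time (a new reading comes with each control period).
- eyes.get_image(name): name is "scene" or "top" or "wrist"; returns the picture (420x560x3 uint8, blue, green, red); there is no depth.
- eyes.get_calibration(name): a dict with "fx", "fy", "cx", "cy" (pixels), "R" (3x3) and "t" (3): a world point X has camera coordinates R X + t; the wrist camera has in their place "T_tool_cam" (4x4, takes a point from camera to tool coordinates, whose origin is the TCP and whose axes are the flange's). Camera axes: x right, y down, z forward; pixel columns grow to the right and rows downward; lengths in m; the calibration is good to about 2 mm. A picture is of the moment at which its call begins: read the wrist's pose just before it. get_calibration takes no time and is no camera call.
- workorder.job_done(): hands the job in, once; it reports no verdict.
Trained networks look in the newest picture that a camera, given by its name, has taken for a name from the list of things; names that differ only in an ending like _2 or _b are one class to them, and where a whole thing is asked for, a point or a joint stands for the part that bears it (a point fixed in the world has none). Each returns a list of dicts, best first, with "conf" (0 to 1); they miss things now and then, are a little off and sometimes report something else, mostly with a low value. They report only what shows in the picture. A call takes as long as a camera call.
- finder.find_in(camera, query): "location" ([x, y, z] in m, in the coordinates of the camera as it stood for that picture, good to about 4 mm: the middle of the surface that is visible of it).
- finder.trace(camera, query): "mask" (420x560 bool, what is visible of it).
- finder.mark_of(camera, query): "location" ([x, y, z] in m, in the coordinates of the camera as it stood for that picture, good to about 4 mm: a listed point, or the origin of a listed thing).
The state is a dict: "time": time; "q": joint angles; "dq": joint speeds; "joint_torque": joint torques, N m; "tool_pos": TCP position; "tool_rot": TCP orientation; "force": force on the tool from outside, world axes, zero at the start; "wrist_torque": the same for the moment, N m; "grip_width": finger opening in m.
Only numpy, scipy, OpenCV 4.12 (cv2) and the standard library are available. Lean on these libraries where they do the work, as an engineer would, in place of code of your own. Each camera call takes 0.05 s, during which the arm holds its last target.

TASK

Pack the blue shipping case for the courier: turn its wing knob to free the lid and lift the lid open, feed every slide mailer out of the bottom of the magazine with its push slide and lay the mailers flat in the case's left bay (stacking them is fine), and if a blood tube lies on the bench, lay it down in the right bay. Then shut the lid and turn the wing knob clockwise fully home so that its hidden tongue catches behind the frame edge. Leave the push slide drawn fully back and the oil bottle and petri dish where they stand.

Things in the scene. Friction and masses are not known exactly. Their poses are not given: they have to be found in the camera images.
- shipping_case: Blue rigid shipping case with a white lid, fixed on the bench: 136 (x) x 190 (y) x 70 mm high without lid, walls 6 mm. Origin: centre of its underside; +x to the hinge at the back, -x to its front (nearer the robot), +y to its left. Inside (x -62 to 62, y -89 to 89) a black liner floor at z = 12; a black divider (y -7 to -1, top at z = 40) parts it into two bays.
- left_bay (a point): Middle of the floor of the case's left bay for the mailers: 124 (x) x 90 (y) mm, 58 mm deep below the rim. The frame edge overhangs its front 20 mm. Axes as the case's.
- right_bay (a point): Middle of the floor of the case's right bay for the tube: 124 (x) x 82 (y) mm, 58 mm deep below the rim. The frame edge overhangs its front 20 mm. Axes as the case's.
- frame_edge (a point): Middle of the inner border of the aluminium frame edge, a strip 3 mm thick (z = 66 to 69) that runs along the whole front wall and 20 mm inward from it (case x -62 to -42). The knob's tongue catches under it, with 2 mm of play.
- case_lid (a joint): Lid angle, rad: 0 = shut, 1.8 = fully open, leaning back past upright. White plate 194 mm wide, 7 mm thick, front edge 140 mm from the hinge, top 77 mm over the bench when shut; 0.25 kg. A stiff friction hinge holds it at any angle; about 5 N at the knob lifts it, pushing it shut takes less. The tongue behind the frame edge keeps it from rising; a tongue standing forward keeps it from shutting.
- lid_hinge (a point): Middle of the lid's hinge axis: 70 mm over the bench, 71 mm behind the case's origin (case +x); the axis runs along the case's y.
- lid_front_edge (a point): Middle of the lid's front edge (half its thickness); moves with the lid.
- wing_knob (a joint): Angle of the black wing knob on the lid, rad: 0 = tongue free (points to the case's right; wing lies front to back, 0.07 rad off the case's x axis), 1.5 = stop, fully home (tongue points to the front, under the frame edge; wing lies along the case's y). Grows clockwise seen from above; 0.06 N m. The tongue, below the lid, is 13 mm wide and reaches 30 mm from the axis.
- knob_grip (a point): Middle of the knob's wing, on its axis: 25.5 mm above the lid's top face, 95 mm before the hinge axis. The wing is a bar 50 mm long, 9 mm thick, reaching 14 mm above and below this point, on a hub 26 mm wide. Turned free it is also the lid's handle: pinched by its flat sides it pivots between the fingers as the lid rises.
- mailer_magazine: Fixed gravity magazine: grey foot 62 mm wide, floor 20 mm over the bench, clear sides 45 mm apart outside, white hood at 62 to 66 mm that bars the top. Origin: on the bench under the middle of the stack; -x points out of the outlet, +x to the push slide's post. Well 90 (x) x 37 (y) mm. Foot and floor reach from x = -48 to 126 mm.
- magazine_outlet (a point): Middle of the outlet's sill: floor height, x = -46.5 mm in the magazine. The outlet is 16 mm high, so only the lowest mailer passes. Before it a runway 14 mm wide, 47 mm long at floor height carries the pushed-out mailer and leaves both its long sides free to be pinched from above; nothing but the bench lies beside the runway.
- push_slide (a joint): Travel of the aluminium push slide, m: 0 = drawn fully back (the next mailer drops to the magazine's floor), 0.05 = fully pushed (the lowest mailer stands about 38 mm out of the outlet, to be pulled out the rest of the way; those above ride on the slide until it is drawn back). Stays where left; about 2 N.
- slide_post (a point): On the axis of the push slide's upright black post, 53 mm over the bench; the post is 13 mm thick, from 34 to 72 mm over the bench. It is 112 mm behind the magazine's origin when drawn back, 62 mm when pushed.
- slide_mailer_0: Flat sea-green plastic slide mailer with a white paper label on top, 84 (x) x 34 (y) x 12 (z) mm, 35 g. Origin: centre of its underside; z up. Two or three are present, stacked in the magazine, long side along its x; _2, the uppermost, may be absent and then reads None from the start.
- slide_mailer_1: Flat sea-green plastic slide mailer with a white paper label on top, 84 (x) x 34 (y) x 12 (z) mm, 35 g. Origin: centre of its underside; z up. Two or three are present, stacked in the magazine, long side along its x; _2, the uppermost, may be absent and then reads None from the start.
- slide_mailer_2: Flat sea-green plastic slide mailer with a white paper label on top, 84 (x) x 34 (y) x 12 (z) mm, 35 g. Origin: centre of its underside; z up. Two or three are present, stacked in the magazine, long side along its x; _2, the uppermost, may be absent and then reads None from the start.
- blood_tube: Lying blood tube, purple cap: 86 mm long along its y axis, glass 13 mm thick, cap 16 mm at the -y end, 15 g. Origin: middle of its length, on its underside; its axis is 8 mm higher. The cap keeps it from rolling. It may be absent and then reads None from the start.
- oil_bottle: Bystander: brown oil bottle, 31 mm thick, 70 mm high, standing; origin at its foot.
- microscope_front (a point): Middle of the front foot of the fixed, heavy microscope, an obstacle. From this point (never moves) it reaches 290 mm back (+x), 80 mm to either side (focus knobs far back 120 mm), and 480 mm up; its eyepieces stand 40 mm nearer to the robot than this point, 410 to 460 mm over the bench. Carry the arm round it on the robot's side.
- petri_dish: Bystander: petri dish 64 mm across, 15 mm high; origin at its underside.

How it is judged:
On the way, in this order (a step that is already met when the one before it is completed fails the run):
1. the wing knob is turned so that the tongue is clear of the frame edge, the lid still shut (value of joint wing_knob below 0.35 rad and value of joint case_lid below 0.1 rad), for 0.1 s.
2. the lid stands open (value of joint case_lid above 1.3 rad), for 0.2 s.
3. every mailer lies flat in the left bay and the tube lies in the right bay, let go, the lid still open (x of slide_mailer_0 in the frame of shipping_case between -0.04 and 0.04 m and y of slide_mailer_0 in the frame of shipping_case between 0.01 and 0.08 m and z of slide_mailer_0 in the frame of shipping_case between 0 and 0.05 m and angle between slide_mailer_0's own z axis and vertical between -1 and 0.2 rad and x of slide_mailer_1 in the frame of shipping_case between -0.04 and 0.04 m and y of slide_mailer_1 in the frame of shipping_case between 0.01 and 0.08 m and z of slide_mailer_1 in the frame of shipping_case between 0 and 0.05 m and angle between slide_mailer_1's own z axis and vertical between -1 and 0.2 rad and x of slide_mailer_2 in the frame of shipping_case between -0.04 and 0.04 m and y of slide_mailer_2 in the frame of shipping_case between 0.01 and 0.08 m and z of slide_mailer_2 in the frame of shipping_case between 0 and 0.05 m and angle between slide_mailer_2's own z axis and vertical between -1 and 0.2 rad and x of blood_tube in the frame of shipping_case between -0.04 and 0.04 m and y of blood_tube in the frame of shipping_case between -0.087 and -0.009 m and z of blood_tube in the frame of shipping_case between 0 and 0.04 m and angle between blood_tube's own y axis and vertical between 1.25 and 1.9 rad and value of joint case_lid above 1.2 rad and contact force between the fingers and anything else below 0.5 N), for 0.2 s.
4. the lid is shut, the tongue still free (value of joint case_lid below 0.03 rad and value of joint wing_knob below 0.5 rad), for 0.1 s.
5. the wing knob is turned home (value of joint case_lid below 0.03 rad and value of joint wing_knob above 1.3 rad), for 0.2 s.
At the end, for the whole second after the job is handed in: Every mailer lies flat (within 0.2 rad) in the left bay and the tube (if there is one) lies in the right bay of the shut case (lid within 0.03 rad), the wing knob stands at 1.3 rad or more (its stop is 1.5), the push slide is drawn back to within 6 mm (all of step 5 and x of slide_mailer_0 in the frame of shipping_case between -0.04 and 0.04 m and y of slide_mailer_0 in the frame of shipping_case between 0.01 and 0.08 m and z of slide_mailer_0 in the frame of shipping_case between 0 and 0.05 m and angle between slide_mailer_0's own z axis and vertical between -1 and 0.2 rad and x of slide_mailer_1 in the frame of shipping_case between -0.04 and 0.04 m and y of slide_mailer_1 in the frame of shipping_case between 0.01 and 0.08 m and z of slide_mailer_1 in the frame of shipping_case between 0 and 0.05 m and angle between slide_mailer_1's own z axis and vertical between -1 and 0.2 rad and x of slide_mailer_2 in the frame of shipping_case between -0.04 and 0.04 m and y of slide_mailer_2 in the frame of shipping_case between 0.01 and 0.08 m and z of slide_mailer_2 in the frame of shipping_case between 0 and 0.05 m and angle between slide_mailer_2's own z axis and vertical between -1 and 0.2 rad and x of blood_tube in the frame of shipping_case between -0.04 and 0.04 m and y of blood_tube in the frame of shipping_case between -0.087 and -0.009 m and z of blood_tube in the frame of shipping_case between 0 and 0.04 m and angle between blood_tube's own y axis and vertical between 1.25 and 1.9 rad and value of joint push_slide below 0.006 m); the robot touches nothing.
It fails at once if the oil bottle or petri dish is pushed more than 4 cm, or the bottle knocked over (distance of any of oil_bottle, petri_dish from where it was at the start of the episode above 0.04 m or angle between oil_bottle's own z axis and vertical above 0.6 rad).
Of slide_mailer_2, blood_tube only 1 to 2 are there at a start; the rules pass over those that are not, and their reading is None.
At some moment in a run one of blood_tube may be knocked a few centimetres aside while the robot is not near it.
Once in a run the grip may slacken for a moment while it holds something.
It also fails if it takes over 210 s, if anything falls off the work surface, if the arm or the gripper's body presses on something with over 40 N, if the wrist force passes 120 N, or if a joint passes its speed limit or range.

## Working session

There is one attempt and no reset: what is moved stays moved. The work goes in short steps, Python scripts to look and compute and a shell command to move; the robot and the scene stay as the last step left them, time stands still between calls to the robot, and variables do not carry over. Pictures are saved under pics/ and viewed, and the job is handed in when it is done.

```bash
ls; mkdir -p pics
python3 - <<'E'
from cell import get_obs, eyes
import cv2
o=get_obs();print(o)
for n in("scene","top","wrist"):
    im=eyes.get_image(n);cv2.imwrite(f"pics/a_{n}.png",im);print(n,eyes.get_calibration(n))
E
```

```text
pics
{'time': 0.0, 'q': array([-1.06820395,  0.68998094, -0.19453118,  1.5663126 ,  0.15729158,
        0.90245674, -0.21509492]), 'dq': array([-0.00039768, -0.0004953 ,  0.00116334, -0.00093853, -0.00037117,
        0.00031423,  0.00151506]), 'joint_torque': array([ 7.47137419e-04, -5.27556503e+01, -1.26670104e+00, -1.53431135e+01,
       -5.26228384e-02,  6.33468357e-03,  1.58432308e-04]), 'tool_pos': array([0.28213844, 0.55701654, 0.23792072]), 'tool_rot': array([-7.29437917e-01, -3.05541813e+00,  2.73197116e-03]), 'force': array([-0.34018779, -0.14619097,  0.02863171]), 'wrist_torque': array([-0.03915831,  0.02902184,  0.01721668]), 'grip_width': 0.08786864354783905}
scene {'fx': 406.0788034853805, 'fy': 406.0788034853805, 'cx': 280.9939156350455, 'cy': 210.13572893307486, 'R': array([[ 0.72570678, -0.68798616,  0.00497127],
       [-0.4118952 , -0.44024338, -0.79782711],
       [ 0.55108258,  0.5769409 , -0.60286581]]), 't': array([-0.55657783,  0.16967952,  0.79124931])}
top {'fx': 532.2288393270046, 'fy': 532.2288393270046, 'cx': 278.25713476351524, 'cy': 209.4675463320978, 'R': array([[ 0.02503475, -0.99958989, -0.01390343],
       [-0.99378273, -0.02337523, -0.10885536],
       [ 0.10848572,  0.01654215, -0.99396036]]), 't': array([-0.26745617,  0.53107484,  1.38691542])}
wrist {'fx': 313.76328965350956, 'fy': 313.76328965350956, 'cx': 280.50325460291424, 'cy': 211.020055288179, 'T_tool_cam': array([[-4.62841046e-04, -9.47252183e-01, -3.20488826e-01,
         8.41483997e-02],
       [ 9.99999768e-01, -5.98668146e-04,  3.25280514e-04,
        -2.33565068e-04],
       [-4.99989128e-04, -3.20488601e-01,  9.47252240e-01,
        -1.46382521e-01],
       [ 0.00000000e+00,  0.00000000e+00,  0.00000000e+00,
         1.00000000e+00]])}
```

View pics/a_scene.png

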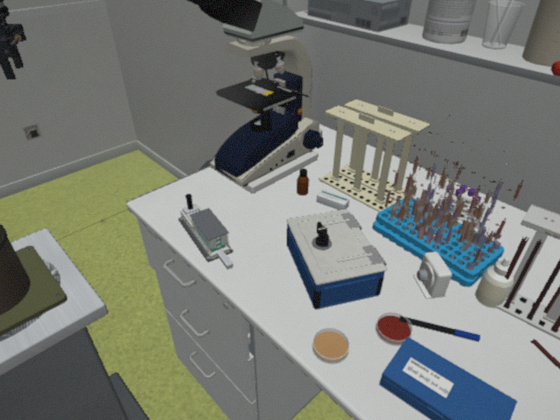

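View pics/a_top.png

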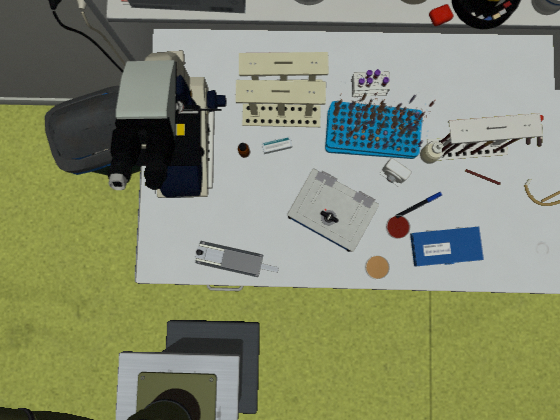

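View pics/a_wrist.png

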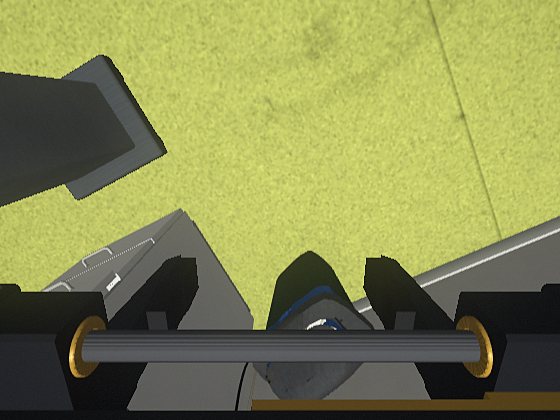

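```bash
cat > h.py <<'E'
import numpy as np,cv2
from scipy.spatial.transform import Rotation as Ro
from cell import get_obs, eyes, finder
C={n:eyes.get_calibration(n) for n in("scene","top","wrist")}
def pose():
    o=get_obs();return np.array(o['tool_pos']),Ro.from_rotvec(o['tool_rot']).as_matrix()
def cam(n,P=None):
    c=C[n]
    if n=='wrist':
        p,R=P if P is not None else pose();T=c['T_tool_cam'];Rw=R@T[:3,:3];t=R@T[:3,3]+p
        return Rw.T,-Rw.T@t
    return c['R'],c['t']
def proj(n,X,P=None):
    R,t=cam(n,P);c=C[n];q=np.atleast_2d(X)@R.T+t
    return np.c_[c['fx']*q[:,0]/q[:,2]+c['cx'],c['fy']*q[:,1]/q[:,2]+c['cy']]
def ray(n,uv,z,P=None):
    R,t=cam(n,P);c=C[n];uv=np.atleast_2d(uv).astype(float)
    d=np.c_[(uv[:,0]-c['cx'])/c['fx'],(uv[:,1]-c['cy'])/c['fy'],np.ones(len(uv))]@R
    o=-R.T@t
    return o+d*((z-o[2])/d[:,2])[:,None]
def tow(n,L,P=None):
    R,t=cam(n,P);return R.T@(np.array(L)-t)
def snap(n,f):
    P=pose();im=eyes.get_image(n);cv2.imwrite(f'pics/{f}.png',im);return im,P
def marks(n,qs,P=None,fn='mark_of',k=2):
    for q in qs:
        r=getattr(finder,fn)(n,q)
        print(n,fn,q,[(np.round(tow(n,d['location'],P),3).tolist(),round(d['conf'],2)) for d in r[:k]])
E
python3 - <<'E'
from h import *
np.set_printoptions(suppress=True,precision=3)
print(pose())
for n in('top','scene'):
    im,P=snap(n,'b_'+n)
    marks(n,['shipping_case','knob_grip','lid_hinge','mailer_magazine','magazine_outlet','slide_post','slide_mailer_0','blood_tube','oil_bottle','petri_dish','microscope_front'])
print(proj('top',[[0,0,0],[.282,.558,.239]]))
E
```

```text
(array([0.282, 0.557, 0.238]), array([[-0.892,  0.452, -0.001],
       [ 0.452,  0.892, -0.001],
       [-0.   , -0.001, -1.   ]]))
top mark_of shipping_case [([0.537, -0.395, -0.003], 0.83)]
top mark_of knob_grip [([0.518, -0.384, 0.101], 0.68)]
top mark_of lid_hinge [([0.594, -0.425, 0.068], 0.93)]
top mark_of mailer_magazine [([0.4, -0.166, -0.002], 0.56)]
top mark_of magazine_outlet [([0.387, -0.211, 0.02], 0.67)]
top mark_of slide_post [([0.419, -0.05, 0.054], 0.7), ([0.594, -0.425, 0.07], 0.24)]
top mark_of slide_mailer_0 []
top mark_of blood_tube []
top mark_of oil_bottle [([0.696, -0.156, -0.002], 0.46)]
top mark_of petri_dish [([0.391, -0.523, -0.001], 0.67)]
top mark_of microscope_front []
scene mark_of shipping_case [([0.537, -0.397, -0.003], 0.68)]
scene mark_of knob_grip [([0.514, -0.382, 0.101], 0.54)]
scene mark_of lid_hinge [([0.596, -0.429, 0.073], 0.89), ([0.534, -0.399, 0.0], 0.42)]
scene mark_of mailer_magazine [([0.397, -0.163, -0.001], 0.59)]
scene mark_of magazine_outlet [([0.383, -0.207, 0.022], 0.63)]
scene mark_of slide_post [([0.419, -0.051, 0.055], 0.49), ([0.497, -0.37, 0.062], 0.18)]
scene mark_of slide_mailer_0 [([0.396, -0.162, 0.044], 0.54), ([0.392, -0.166, 0.035], 0.53)]
scene mark_of blood_tube []
scene mark_of oil_bottle [([0.699, -0.159, 0.0], 0.63)]
scene mark_of petri_dish [([0.392, -0.164, 0.033], 0.38), ([0.514, -0.383, 0.101], 0.35)]
scene mark_of microscope_front []
[[175.621 413.268]
 [-89.408 304.246]]
```

Run:
```python
from h import *
a=cv2.imread('pics/b_top.png')
cv2.imwrite('pics/c1.png',cv2.resize(a[130:290,180:420],None,fx=3.3,fy=3.3,interpolation=cv2.INTER_CUBIC))
b=cv2.imread('pics/b_scene.png')
cv2.imwrite('pics/c2.png',cv2.resize(b[150:310,160:400],None,fx=3.3,fy=3.3,interpolation=cv2.INTER_CUBIC))
```

```text
(no output)
```

View pics/c1.png

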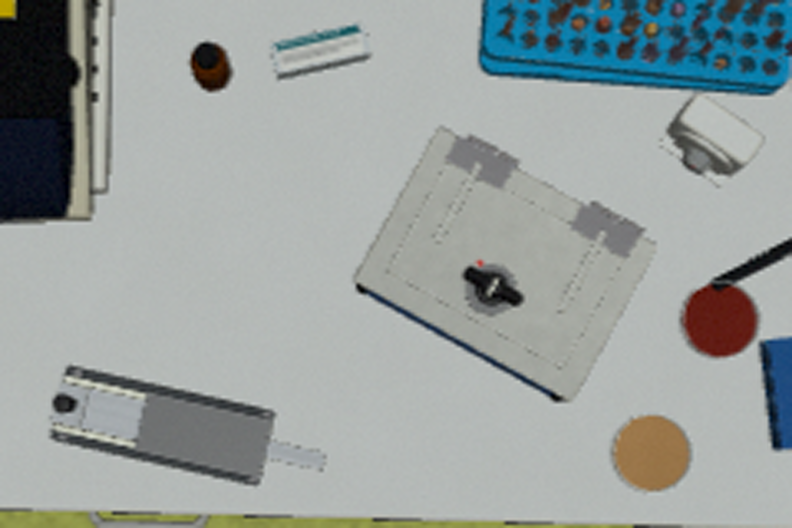

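View pics/c2.png

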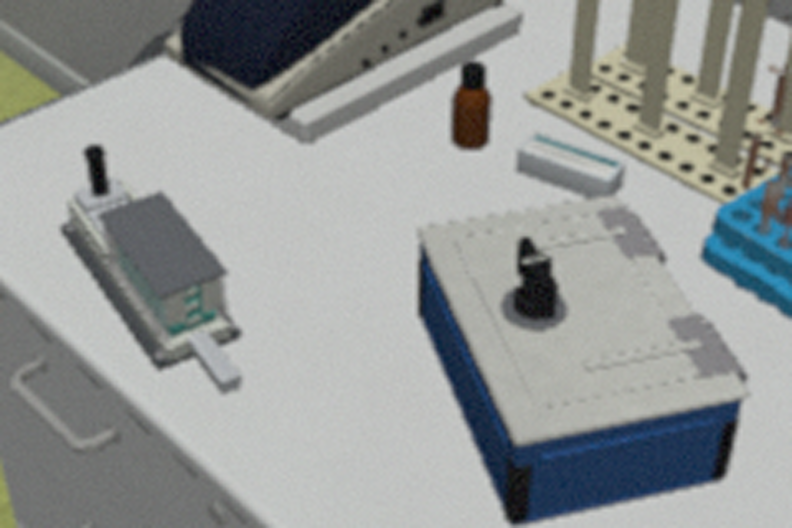

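Run:
```python
from h import *
a=cv2.imread('pics/b_top.png')
cv2.imwrite('pics/c3.png',cv2.resize(a[60:290,320:560],None,fx=2.6,fy=2.6,interpolation=cv2.INTER_CUBIC))
print(ray('top',[[465,170],[500,183],[206,190]],0))
for n in('top','scene'):
    eyes.get_image(n)
    marks(n,['blood_tube','slide_mailer_0'],fn='find_in',k=4)
```

```text
[[ 0.66013849 -0.75859194  0.        ]
 [ 0.62654496 -0.85239605  0.        ]
 [ 0.58907718 -0.05588886  0.        ]]
top find_in blood_tube [([0.533, -0.394, 0.08], 0.57)]
top find_in slide_mailer_0 [([0.533, -0.396, 0.077], 0.34)]
scene find_in blood_tube []
scene find_in slide_mailer_0 [([0.386, -0.209, 0.027], 0.45)]
```

View pics/c3.png

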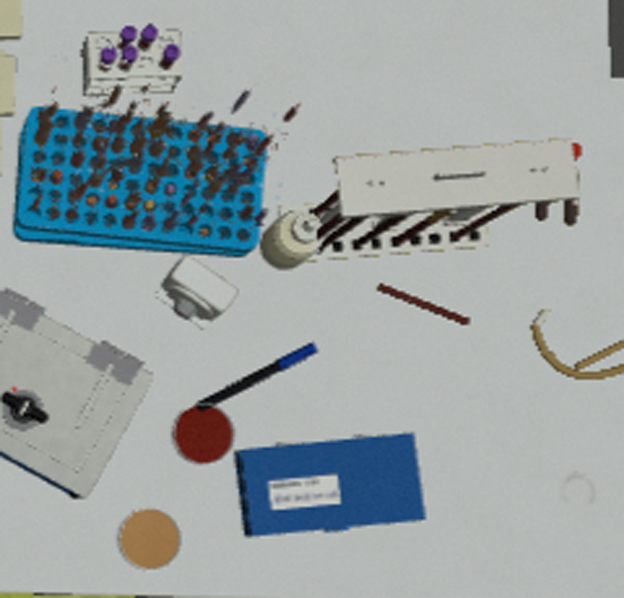

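Run:
```python
from h import *
np.set_printoptions(suppress=True,precision=4)
c=np.array([[358,281],[567,400],[440,127],[655,240]])/3.3+[180,130]
W=ray('top',c,.077)
print(W)
y=np.r_[[W[0]-W[1]],[W[2]-W[3]]];print(np.linalg.norm(y,axis=1),np.arctan2(-y[:,0],y[:,1]))
x=np.r_[[W[2]-W[0]],[W[3]-W[1]]];print(np.linalg.norm(x,axis=1),np.arctan2(x[:,1],x[:,0]), W.mean(0))
# knob wing ends z=.1165
w=np.array([[465,272],[521,300]])/3.3+[180,130]
K=ray('top',w,.1165);d=K[0]-K[1];print(K.mean(0),np.linalg.norm(d),np.arctan2(-d[0],d[1]))
# magazine: post top z=.072, runway tip z=.02
m=np.array([[65,404],[325,456],[325,466]])/3.3+[180,130]
print(ray('top',m[:1],.072),ray('top',m[1:],.02))
p=ray('top',m[:1],.072)[0];r=ray('top',m[1:],.02).mean(0);d=p-r;print(np.linalg.norm(d),np.arctan2(d[1],d[0]))
# scene checks
print(proj('scene',[[.419,-.05,.072],[.515,-.383,.1025]])-[160,150])
```

```text
[[ 0.518  -0.2818  0.077 ]
 [ 0.4299 -0.4445  0.077 ]
 [ 0.6405 -0.3432  0.077 ]
 [ 0.5553 -0.5114  0.077 ]]
[0.185  0.1885] [-0.4962 -0.4688]
[0.1371 0.1422] [-0.4641 -0.4897] [ 0.5359 -0.3952  0.077 ]
[ 0.5127 -0.3832  0.1165] 0.04689260301783843 -0.44408019095763895
[[ 0.4174 -0.0573  0.072 ]] [[ 0.3824 -0.2589  0.02  ]
 [ 0.3745 -0.2591  0.02  ]]
0.21184993954976047 1.3797979939798737
[[ 27.9068  43.7472]
 [162.5961  82.8869]]
```

```bash
cat >> h.py <<'E'
def go(x,y,z,yaw=None):
    """shift in tool cm and twist for tool-y axis yaw"""
    p,R=pose();d=R.T@(np.array([x,y,z])-p)*100
    s=''
    if yaw is not None:
        cur=np.arctan2(R[1,1],R[0,1]);a=-(yaw-cur);a=(a+np.pi)%(2*np.pi)-np.pi
        s='twist %.3f (or %.3f)'%(a,a-np.sign(a)*np.pi)
    print('shift',np.round(d,2),s,'q7 %.2f'%get_obs()['q'][6])
E
python3 - <<'E'
from h import *
np.set_printoptions(suppress=True,precision=3)
print(ray('top',[[180,196],[158,196],[206,190]],0.0),ray('top',[[120,187],[155,187]],.43))
go(.40,.25,.24,.56); go(.43,-.05,.24,-.1)
E
```

```text
[[ 0.571  0.014  0.   ]
 [ 0.57   0.074  0.   ]
 [ 0.589 -0.056  0.   ]] [[ 0.53   0.042  0.43 ]
 [ 0.531 -0.025  0.43 ]]
shift [-24.39 -22.13  -0.13] twist 0.542 (or -2.600) q7 -0.22
shift [-40.62 -47.53  -0.13] twist 1.202 (or -1.940) q7 -0.22
```

```bash
python3 -m creep '[{"x":-4,"y":-4.5,"twist":0.1},{"x":-8,"y":-9,"twist":0.2},{"x":-12,"y":-13.5,"twist":0.3},{"x":-16,"y":-18,"twist":0.4},{"x":-20,"y":-22.5,"twist":0.5}]'
python3 - <<'E'
from h import *
go(.40,-.05,.24,-.05);print(pose())
E
```

```text
shift [-37.95 -48.89  -0.13] twist 1.152 (or -1.990) q7 -0.22
(array([0.28240092, 0.55760045, 0.23874889]), array([[-8.92092324e-01,  4.51853167e-01,  4.05174343e-05],
       [ 4.51853168e-01,  8.92092321e-01,  6.77745736e-05],
       [-5.52113633e-06,  7.87691079e-05, -9.99999997e-01]]))$[0]: bad value
```

```bash
python3 -m creep '[{"gripper":100,"x":-4,"y":-4.5,"z":0,"twist":0.1},{"gripper":100,"x":-8,"y":-9,"z":0,"twist":0.2},{"gripper":100,"x":-12,"y":-13.5,"z":0,"twist":0.3},{"gripper":100,"x":-16,"y":-18,"z":0,"twist":0.4},{"gripper":100,"x":-20,"y":-22.5,"z":0,"twist":0.5}]' 20
python3 - <<'E'
from h import *
go(.40,-.05,.24,-.05);print(pose())
E
```

```text
time: 2.15
tool_pos: [0.3465, 0.3141, 0.239]
tool_rot: [1.468, 2.777, 0.001]
force: [1.3, -0.0, -0.0]
grip_width: 0.0883
shift [-33.1  -16.08  -0.12] twist 0.648 (or -2.493) q7 -0.31
(array([0.34649552, 0.31411046, 0.23901553]), array([[-5.63101486e-01,  8.26387392e-01,  7.70908322e-04],
       [ 8.26387747e-01,  5.63101140e-01,  6.29926726e-04],
       [ 8.64641494e-05,  9.91781867e-04, -9.99999504e-01]]))
```

```bash
python3 -m creep '[{"gripper":100,"x":-4,"y":-1.5,"z":0,"twist":0.1},{"gripper":100,"x":-8,"y":-3,"z":0,"twist":0.2},{"gripper":100,"x":-12,"y":-5,"z":0,"twist":0.3},{"gripper":100,"x":-16,"y":-7,"z":0,"twist":0.4},{"gripper":100,"x":-20,"y":-9,"z":0,"twist":0.5}]' 20
python3 - <<'E'
from h import *
go(.40,-.07,.24,-.1);print(pose())
E
```

```text
time: 2.65
tool_pos: [0.3855, 0.0986, 0.239]
tool_rot: [2.109, 2.328, 0.002]
force: [0.8, -0.7, 1.2]
grip_width: 0.0879
shift [-16.92  -0.22  -0.11] twist 0.198 (or -2.943) q7 -0.24
(array([0.38552429, 0.09855808, 0.23901294]), array([[-9.82298942e-02,  9.95163112e-01,  1.12623970e-03],
       [ 9.95163674e-01,  9.82293842e-02,  4.99640873e-04],
       [ 3.86594334e-04,  1.16987251e-03, -9.99999241e-01]]))
```

```bash
python3 -m creep '[{"gripper":100,"x":-4.5,"y":0,"z":0,"twist":0.1},{"gripper":100,"x":-9,"y":0,"z":0,"twist":0.2},{"gripper":100,"x":-14,"y":0.5,"z":0,"twist":0.3},{"gripper":100,"x":-19,"y":1,"z":0,"twist":0.35},{"gripper":100,"x":-24,"y":2,"z":0,"twist":0.4}]' 20
python3 - <<'E'
from h import *
go(.515,-.384,.24,-.48);print(pose())
E
```

```text
time: 3.15
tool_pos: [0.4289, -0.1372, 0.239]
tool_rot: [-2.528, -1.864, -0.001]
force: [1.7, 0.5, 0.0]
grip_width: 0.088
shift [-21.03  15.52  -0.11] twist 0.180 (or -2.962) q7 0.01
(array([ 0.42890844, -0.13722217,  0.23897495]), array([[ 2.95622560e-01,  9.55304805e-01,  1.78201433e-04],
       [ 9.55304762e-01, -2.95622602e-01,  2.97254645e-04],
       [ 3.36649162e-04,  8.23614988e-05, -9.99999940e-01]]))
```

```bash
python3 -m creep '[{"gripper":100,"x":-4.5,"y":3,"z":0,"twist":0.05},{"gripper":100,"x":-9,"y":6,"z":0,"twist":0.1},{"gripper":100,"x":-14,"y":10,"z":0,"twist":0.18},{"gripper":100,"x":-19,"y":14,"z":0,"twist":0.18},{"gripper":100,"x":-20.4,"y":15,"z":0,"twist":0.18}]' 20;python3 -m creep '[{"gripper":60,"x":0,"y":0,"z":0,"twist":0},{"gripper":60,"x":0,"y":0,"z":0,"twist":0}]'
python3 - <<'E'
from h import *
go(.515,-.384,.24,-.48);print(pose())
im,P=snap('wrist','d1')
marks('wrist',['knob_grip','shipping_case','lid_hinge'],P)
snap('top','d2');marks('top',['knob_grip','shipping_case','lid_hinge'])
print(proj('wrist',[[.515,-.384,.1165],[.515,-.384,.077]],P))
E
```

```text
time: 3.65
tool_pos: [0.5121, -0.3729, 0.2388]
tool_rot: [2.684, 1.633, 0.001]
force: [0.1, -0.4, -0.7]
grip_width: 0.0883
time: 3.85
tool_pos: [0.511, -0.3718, 0.2381]
tool_rot: [-2.685, -1.63, 0.0]
force: [0.0, 1.1, 0.1]
grip_width: 0.0741
shift [-0.9   0.92 -0.19] twist 0.000 (or -3.141) q7 0.19
(array([ 0.51101548, -0.37180282,  0.23808833]), array([[ 4.61511046e-01,  8.87134278e-01, -5.72781775e-04],
       [ 8.87134441e-01, -4.61510797e-01,  5.17575678e-04],
       [ 1.94814152e-04, -7.47001332e-04, -9.99999702e-01]]))
wrist mark_of knob_grip [([0.508, -0.385, 0.103], 0.63), ([0.537, -0.395, 0.002], 0.2)]
wrist mark_of shipping_case [([0.536, -0.398, 0.002], 0.64), ([0.39, -0.209, 0.018], 0.63)]
wrist mark_of lid_hinge [([0.599, -0.424, 0.069], 0.6)]
top mark_of knob_grip []
top mark_of shipping_case [([0.698, -0.155, -0.002], 0.29)]
top mark_of lid_hinge []
[[291.33553186 213.03027798]
 [290.0932708  200.44928616]]
```

View pics/d1.png

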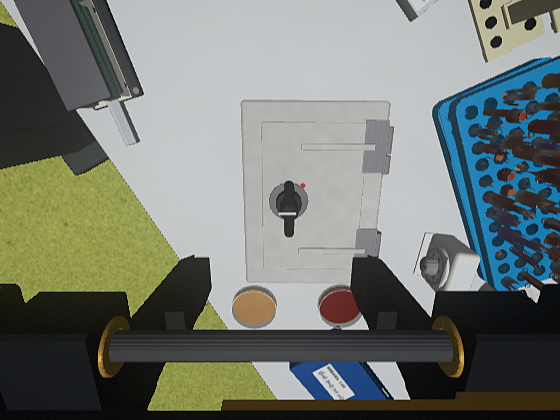

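```bash
python3 -m creep '[{"gripper":50,"x":-0.9,"y":0.9,"z":3,"twist":0},{"gripper":50,"x":-0.9,"y":0.9,"z":7,"twist":0},{"gripper":50,"x":-0.9,"y":0.9,"z":11,"twist":0},{"gripper":50,"x":-0.9,"y":0.9,"z":14.5,"twist":0},{"gripper":50,"x":-0.9,"y":0.9,"z":14.5,"twist":0}]' 20;python3 -m creep '[{"gripper":50,"x":0,"y":0,"z":0,"twist":0},{"gripper":50,"x":0,"y":0,"z":0,"twist":0}]'
python3 - <<'E'
from h import *
go(.515,-.384,.0920,-.48)
im,P=snap('wrist','d3');snap('scene','d4')
E
```

```text
time: 4.75
tool_pos: [0.5124, -0.3804, 0.0892]
tool_rot: [-2.676, -1.629, 0.006]
force: [-1.0, 0.6, -0.1]
grip_width: 0.0437
time: 4.95
tool_pos: [0.5166, -0.3842, 0.096]
tool_rot: [2.681, 1.631, 0.002]
force: [0.8, -0.5, 0.1]
grip_width: 0.0442
shift [-0.05 -0.15  0.4 ] twist 0.002 (or -3.140) q7 0.22
```

View pics/d3.png

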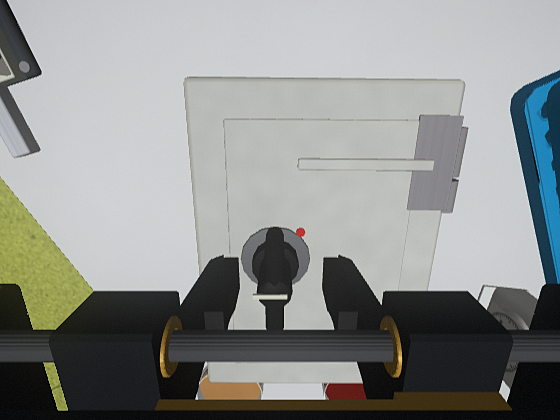

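View pics/d4.png

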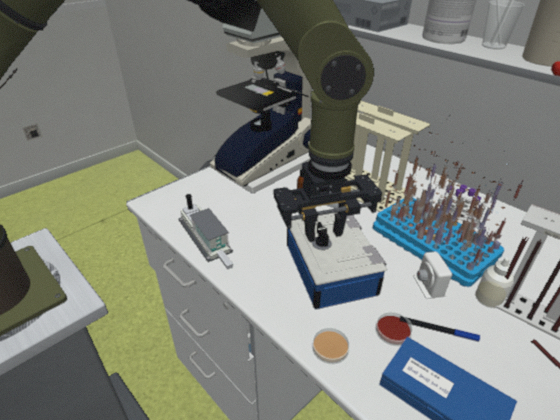

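```bash
python3 -m creep '[{"gripper":0,"x":0,"y":-0.1,"z":0.2,"twist":0},{"gripper":0,"x":0,"y":-0.1,"z":0.2,"twist":0},{"gripper":0,"x":0,"y":-0.1,"z":0.2,"twist":0},{"gripper":0,"x":0,"y":-0.1,"z":0.2,"twist":0},{"gripper":0,"x":0,"y":-0.1,"z":0.2,"twist":0}]' 20
python3 - <<'E'
from h import *
go(.515,-.384,.0920,-.48)
im,P=snap('wrist','d5')
E
```

```text
time: 5.55
tool_pos: [0.5141, -0.3826, 0.0918]
tool_rot: [-2.684, -1.632, 0.0]
force: [-0.4, 0.6, 0.6]
grip_width: 0.0086
shift [-0.08  0.14 -0.02] twist 0.002 (or -3.140) q7 0.22
```

View pics/d5.png

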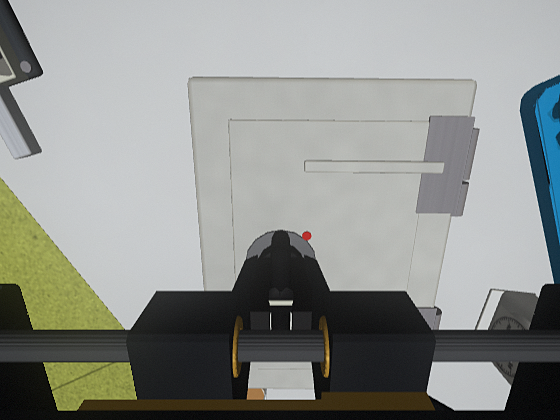

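```bash
python3 -m creep '[{"gripper":0,"x":0,"y":0,"z":0,"twist":-0.14},{"gripper":0,"x":0,"y":0,"z":0,"twist":-0.28},{"gripper":0,"x":0,"y":0,"z":0,"twist":-0.42},{"gripper":0,"x":0,"y":0,"z":0,"twist":-0.56},{"gripper":0,"x":0,"y":0,"z":0,"twist":-0.7}]' 20;python3 -m creep '[{"gripper":0,"x":0,"y":0,"z":0,"twist":-0.14},{"gripper":0,"x":0,"y":0,"z":0,"twist":-0.28},{"gripper":0,"x":0,"y":0,"z":0,"twist":-0.42},{"gripper":0,"x":0,"y":0,"z":0,"twist":-0.56},{"gripper":0,"x":0,"y":0,"z":0,"twist":-0.7}]' 20; python3 -m creep '[{"gripper":0,"x":0,"y":0,"z":0,"twist":-0.08},{"gripper":0,"x":0,"y":0,"z":0,"twist":-0.08},{"gripper":0,"x":0,"y":0,"z":0,"twist":-0.08}]' 20
python3 - <<'E'
from h import *
go(.515,-.384,.0920,1.02)
print(get_obs()['wrist_torque'])
im,P=snap('wrist','d6');snap('scene','d6s')
E
```

```text
time: 6.1
tool_pos: [0.5137, -0.3826, 0.0917]
tool_rot: [-1.954, -2.458, 0.001]
force: [-1.7, 1.2, 1.8]
grip_width: 0.0088
time: 6.6
tool_pos: [0.5134, -0.3829, 0.0917]
tool_rot: [-0.993, -2.979, 0.001]
force: [-0.8, -0.5, 0.9]
grip_width: 0.0095
time: 6.9
tool_pos: [0.5138, -0.3831, 0.0916]
tool_rot: [-0.885, -3.014, 0.001]
force: [-0.7, -0.6, 1.6]
grip_width: 0.009
shift [-0.14 -0.01 -0.04] twist -0.020 (or 3.121) q7 1.26
[-0.0790549   0.29463874 -0.01510413]
```

View pics/d6.png

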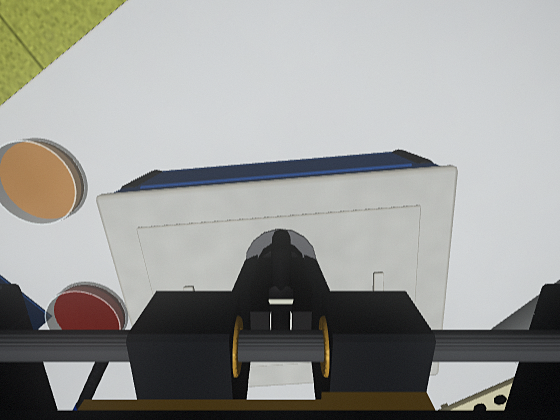

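```bash
python3 -m creep '[{"gripper":0,"x":-0.37,"y":0.03,"z":-0.95,"twist":0},{"gripper":0,"x":-0.84,"y":0.07,"z":-1.85,"twist":0},{"gripper":0,"x":-1.38,"y":0.12,"z":-2.7,"twist":0},{"gripper":0,"x":-2.0,"y":0.18,"z":-3.5,"twist":0},{"gripper":0,"x":-2.7,"y":0.24,"z":-4.25,"twist":0}]' 25
python3 - <<'E'
from h import *
print(pose()[0],get_obs()['force'])
im,P=snap('wrist','d7');snap('scene','d7s')
E
```

```text
time: 7.5
tool_pos: [0.5373, -0.3957, 0.1345]
tool_rot: [-0.881, -3.012, 0.001]
force: [-4.6, -1.7, -6.8]
grip_width: 0.0091
[ 0.53727276 -0.39569511  0.13448936] [-4.60943234 -1.70179268 -6.82932637]
```

View pics/d7.png

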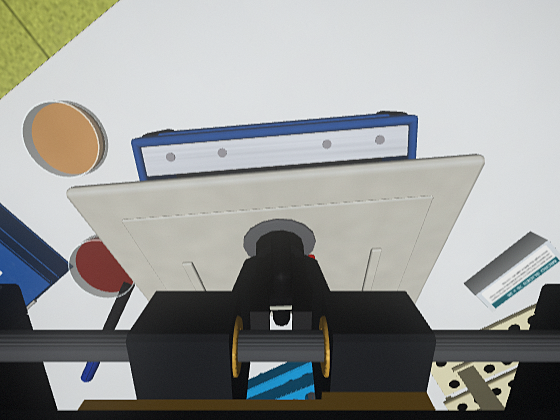

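View pics/d7s.png

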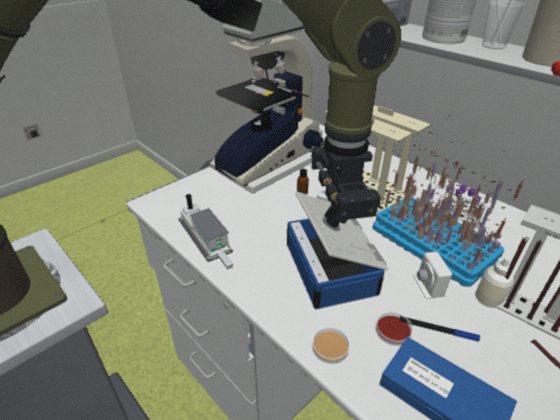

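```bash
python3 -m creep '[{"gripper":0,"x":-0.77,"y":0.07,"z":-0.65,"twist":0},{"gripper":0,"x":-1.6,"y":0.14,"z":-1.2,"twist":0},{"gripper":0,"x":-2.5,"y":0.22,"z":-1.7,"twist":0},{"gripper":0,"x":-3.4,"y":0.3,"z":-2.1,"twist":0},{"gripper":0,"x":-4.4,"y":0.39,"z":-2.4,"twist":0}]' 25
python3 - <<'E'
from h import *
print(pose()[0],get_obs()['force'])
im,P=snap('wrist','d8');snap('scene','d8s')
E
```

```text
time: 8.1
tool_pos: [0.5763, -0.4165, 0.1587]
tool_rot: [-0.881, -3.012, 0.002]
force: [-5.8, -1.2, -4.3]
grip_width: 0.0094
[ 0.57629282 -0.41650696  0.15872879] [-5.75319263 -1.20383022 -4.33151036]
```

View pics/d8.png

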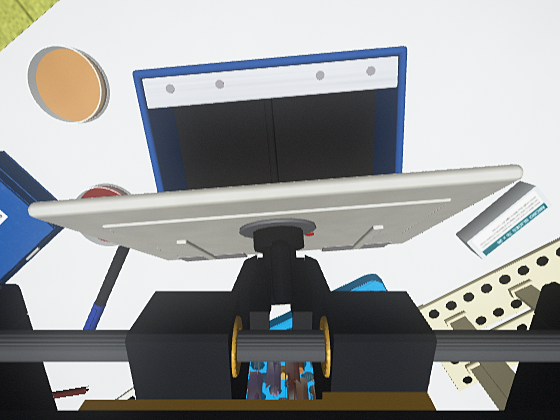

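View pics/d8s.png

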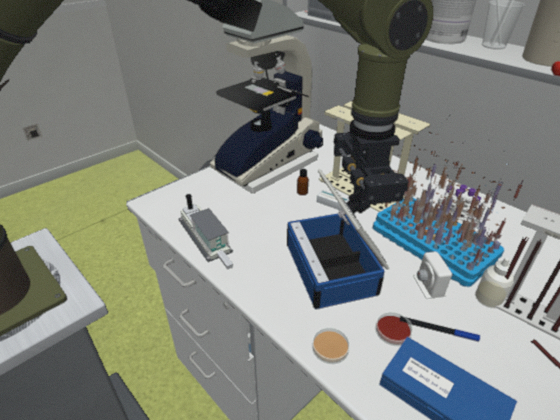

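```bash
python3 -m creep '[{"gripper":0,"x":-1.0,"y":0.09,"z":-0.2,"twist":0},{"gripper":0,"x":-2.0,"y":0.18,"z":-0.3,"twist":0},{"gripper":0,"x":-3.0,"y":0.27,"z":-0.3,"twist":0},{"gripper":0,"x":-4.0,"y":0.36,"z":-0.2,"twist":0},{"gripper":0,"x":-4.3,"y":0.39,"z":-0.15,"twist":0}]' 25
python3 - <<'E'
from h import *
print(pose()[0],get_obs()['force'])
im,P=snap('wrist','d9');snap('scene','d9s')
E
```

```text
time: 8.7
tool_pos: [0.6155, -0.4372, 0.1607]
tool_rot: [-0.882, -3.015, 0.004]
force: [-7.2, -1.3, 1.2]
grip_width: 0.0099
[ 0.61548208 -0.43719037  0.16068172] [-7.15405632 -1.30467272  1.19286004]
```

View pics/d9.png

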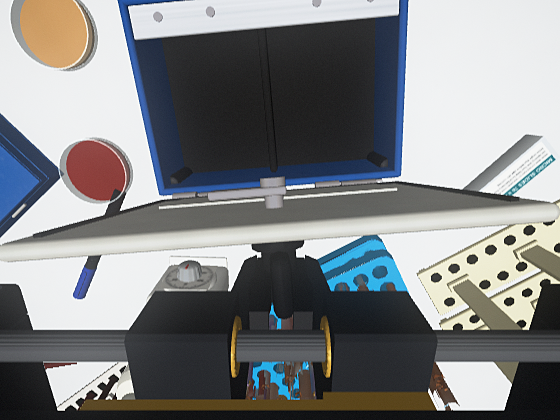

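View pics/d9s.png

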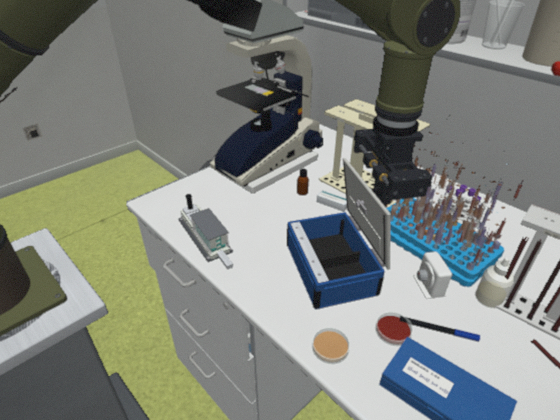

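```bash
python3 -m creep '[{"gripper":0,"x":-0.4,"y":0.04,"z":0.1,"twist":0},{"gripper":0,"x":-0.8,"y":0.08,"z":0.2,"twist":0},{"gripper":0,"x":-1.2,"y":0.12,"z":0.3,"twist":0},{"gripper":0,"x":-1.5,"y":0.14,"z":0.4,"twist":0},{"gripper":0,"x":-1.5,"y":0.14,"z":0.4,"twist":0}]' 25
python3 - <<'E'
from h import *
print(pose()[0],get_obs()['force'])
im,P=snap('wrist','d10')
E
```

```text
time: 9.3
tool_pos: [0.6291, -0.4444, 0.1571]
tool_rot: [0.882, 3.014, -0.005]
force: [-4.9, -2.2, -0.8]
grip_width: 0.0097
[ 0.62907259 -0.44435757  0.15707797] [-4.89358584 -2.20347023 -0.8310583 ]
```

View pics/d10.png

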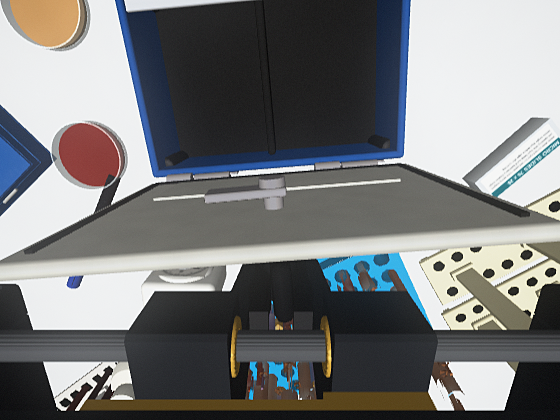

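```bash
python3 -m creep '[{"gripper":60,"x":0,"y":0,"z":0,"twist":0},{"gripper":60,"x":0,"y":0,"z":0,"twist":0},{"gripper":60,"x":0,"y":0,"z":-1,"twist":0},{"gripper":60,"x":0,"y":0,"z":-4,"twist":0},{"gripper":60,"x":0,"y":0,"z":-9,"twist":0}]' 25
python3 - <<'E'
from h import *
print(pose()[0],get_obs()['force'])
go(.45,-.2,.27,-.20);go(.417,-.0545,.2,-.2)
E
```

```text
time: 9.85
tool_pos: [0.6289, -0.4407, 0.2443]
tool_rot: [-0.878, -3.012, -0.005]
force: [0.5, -0.3, -0.0]
grip_width: 0.0474
[ 0.62887311 -0.44074476  0.244349  ] [ 0.45935644 -0.33840846 -0.01087916]
shift [28.03 10.7  -2.41] twist 1.204 (or -1.938) q7 1.39
shift [38.6  21.18  4.66] twist 1.204 (or -1.938) q7 1.39
```

```bash
python3 -m creep '[{"gripper":60,"x":4,"y":1.5,"z":-2,"twist":0.13},{"gripper":60,"x":8.5,"y":3,"z":-2,"twist":0.26},{"gripper":60,"x":13,"y":5,"z":-2,"twist":0.39},{"gripper":60,"x":17.5,"y":6.5,"z":-2,"twist":0.52},{"gripper":60,"x":22,"y":8,"z":-2,"twist":0.65}]'
python3 - <<'E'
from h import *
print(pose()[0])
go(.417,-.0545,.2,-.2)
E
```

```text
time: 10.35
tool_pos: [0.4875, -0.2544, 0.2675]
tool_rot: [1.801, 2.569, 0.004]
force: [1.0, 1.3, 1.0]
grip_width: 0.053
[ 0.48752797 -0.25439686  0.26747509]
shift [21.21  0.15  6.71] twist 0.548 (or -2.594) q7 0.62
```

```bash
python3 -m creep '[{"gripper":60,"x":3,"y":-0.5,"z":1.5,"twist":0.12},{"gripper":60,"x":6,"y":-1,"z":3,"twist":0.24},{"gripper":60,"x":9,"y":-1.5,"z":4.5,"twist":0.36},{"gripper":60,"x":11,"y":-2,"z":6.5,"twist":0.48},{"gripper":60,"x":11,"y":-2,"z":6.5,"twist":0.55}]';python3 -m creep '[{"gripper":60,"x":0,"y":0,"z":0,"twist":0},{"gripper":60,"x":0,"y":0,"z":0,"twist":0}]'
python3 - <<'E'
from h import *
print(pose()[0])
go(.417,-.0545,.2,-.2)
im,P=snap('wrist','e1')
marks('wrist',['slide_post','mailer_magazine','magazine_outlet'],P)
snap('top','e1t');
E
```

```text
time: 10.85
tool_pos: [0.4292, -0.1563, 0.2002]
tool_rot: [-2.426, -1.99, -0.0]
force: [-0.0, -0.2, -0.4]
grip_width: 0.0529
time: 11.05
tool_pos: [0.4322, -0.1602, 0.2017]
tool_rot: [2.426, 1.992, 0.004]
force: [-0.6, -0.6, 0.1]
grip_width: 0.0524
[ 0.43219017 -0.16017202  0.20168355]
shift [10.07 -3.54  0.16] twist 0.005 (or -3.137) q7 0.05
wrist mark_of slide_post [([0.419, -0.056, 0.052], 0.81)]
wrist mark_of mailer_magazine [([0.393, -0.164, -0.001], 0.7)]
wrist mark_of magazine_outlet []
```

View pics/e1.png

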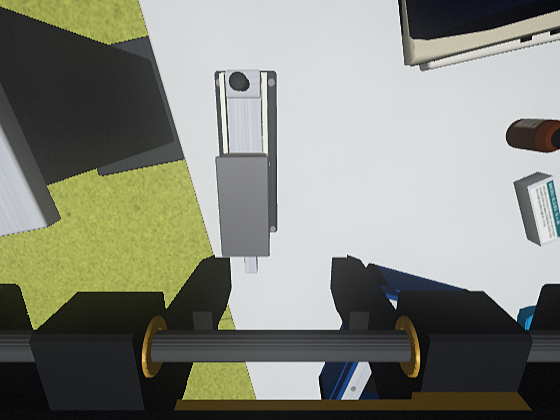

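View pics/e1t.png

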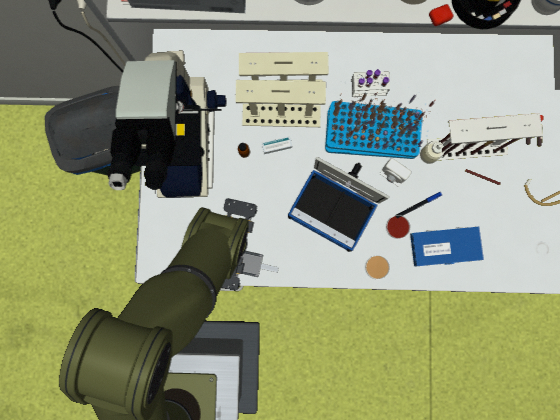

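Run:
```python
from h import *
np.set_printoptions(suppress=True,precision=4)
P=pose()
print(ray('wrist',[[237,77]],.072,P))
H=ray('wrist',[[216,157],[269,153],[218,252],[271,257]],.066,P);print(H)
print(H.mean(0)); d=H[0]-H[2];print(np.arctan2(d[1],d[0]),np.linalg.norm(d)); d=H[1]-H[3];print(np.arctan2(d[1],d[0]),np.linalg.norm(d)); print(np.linalg.norm(H[0]-H[1]))
print(ray('wrist',[[246,272],[257,273]],.02,P))
```

```text
[[ 0.4167 -0.0506  0.072 ]]
[[ 0.3817 -0.1104  0.066 ]
 [ 0.429  -0.1163  0.066 ]
 [ 0.3591 -0.2016  0.066 ]
 [ 0.4094 -0.2173  0.066 ]]
[ 0.3948 -0.1614  0.066 ]
1.3275943833311343 0.09389542813426391
1.379811911342411 0.10288585594990388
0.04757192486102057
[[ 0.3704 -0.2534  0.02  ]
 [ 0.3828 -0.2572  0.02  ]]
```

```bash
python3 -c "
from h import *
go(.417,-.053,.2,-.196)"
```

```text
shift [10.28 -3.48  0.1 ] twist -0.002 (or 3.139) q7 0.05
```

```bash
python3 -m creep '[{"gripper":50,"x":4,"y":-1.5,"z":0,"twist":0},{"gripper":50,"x":8,"y":-3,"z":0,"twist":0},{"gripper":50,"x":10.3,"y":-3.5,"z":2,"twist":0},{"gripper":50,"x":10.3,"y":-3.5,"z":6,"twist":0},{"gripper":50,"x":10.3,"y":-3.5,"z":10,"twist":0}]';python3 -m creep '[{"gripper":50,"x":0,"y":0,"z":0,"twist":0},{"gripper":50,"x":0,"y":0,"z":0,"twist":0}]'
python3 - <<'E'
from h import *
print(pose()[0])
go(.417,-.053,.042,-.196)
im,P=snap('wrist','e2');im,P=snap('scene','e2s')
E
```

```text
time: 11.8
tool_pos: [0.4179, -0.0514, 0.1003]
tool_rot: [2.426, 1.993, 0.006]
force: [-0.1, -0.3, -0.9]
grip_width: 0.0441
time: 12.0
tool_pos: [0.416, -0.0526, 0.1008]
tool_rot: [-2.43, -1.99, 0.002]
force: [0.3, -0.6, 0.4]
grip_width: 0.0442
[ 0.41597293 -0.05260399  0.1008276 ]
shift [-0.02  0.12  5.88] twist -0.002 (or 3.139) q7 -0.16
```

View pics/e2.png

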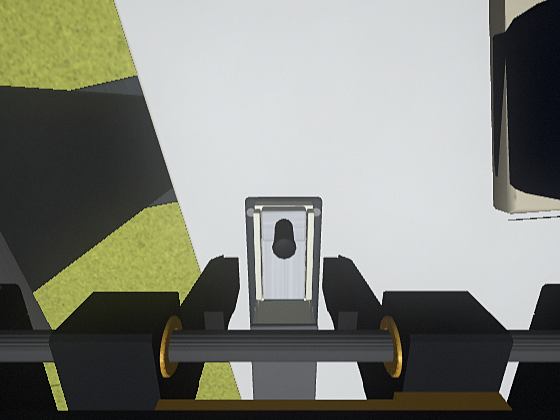

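View pics/e2s.png

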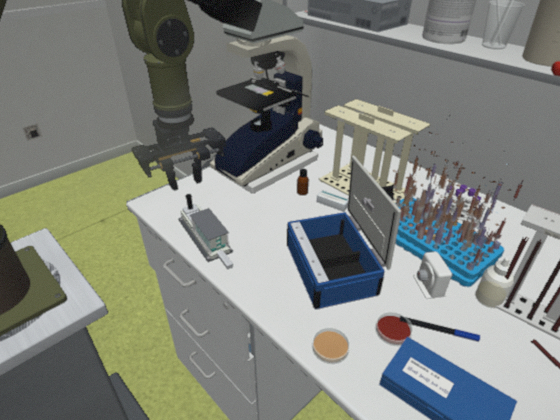

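```bash
python3 -c "
from h import *
P=pose();print(ray('wrist',[[284,248]],.072,P), ray('wrist',[[284,224]],.034,P),proj('wrist',[[.417,-.053,.072]],P))"
```

```text
[[ 0.4188892  -0.05344777  0.072     ]] [[ 0.41966503 -0.05225518  0.034     ]] [[280.86729405 247.90910428]]
```

```bash
python3 -m creep '[{"gripper":50,"x":0,"y":0.3,"z":3,"twist":0},{"gripper":50,"x":0,"y":0.3,"z":5.8,"twist":0},{"gripper":50,"x":0,"y":0.3,"z":5.8,"twist":0}]';python3 -m creep '[{"gripper":0,"x":0,"y":0,"z":0,"twist":0},{"gripper":0,"x":0,"y":0,"z":0,"twist":0},{"gripper":0,"x":0,"y":0,"z":0,"twist":0},{"gripper":0,"x":0,"y":0,"z":0,"twist":0}]' 20;python3 -m creep '[{"gripper":0,"x":-1,"y":0,"z":0,"twist":0},{"gripper":0,"x":-2,"y":0,"z":0,"twist":0},{"gripper":0,"x":-3,"y":0,"z":0,"twist":0},{"gripper":0,"x":-4,"y":0,"z":0,"twist":0},{"gripper":0,"x":-5,"y":0,"z":0,"twist":0}]' 20;  python3 -m creep '[{"gripper":0,"x":-0.2,"y":0,"z":0,"twist":0},{"gripper":0,"x":-0.2,"y":0,"z":0,"twist":0}]'
python3 - <<'E'
from h import *
im,P=snap('wrist','e3')
snap('scene','e3s')
print(P)
E
```

```text
time: 12.4
tool_pos: [0.4282, -0.0544, 0.0493]
tool_rot: [-2.426, -1.985, 0.011]
force: [-0.1, -0.1, -0.6]
grip_width: 0.0444
time: 12.8
tool_pos: [0.4188, -0.0539, 0.0501]
tool_rot: [-2.417, -1.981, 0.031]
force: [-12.7, 3.3, 11.8]
grip_width: 0.0141
time: 13.3
tool_pos: [0.4084, -0.1024, 0.0501]
tool_rot: [-2.415, -1.981, 0.03]
force: [-8.6, 19.8, 14.0]
grip_width: 0.0124
time: 13.5
tool_pos: [0.4083, -0.1025, 0.0501]
tool_rot: [-2.413, -1.982, 0.027]
force: [-11.2, 8.4, 10.0]
grip_width: 0.0123
(array([ 0.40831979, -0.10253121,  0.05006141]), array([[ 0.1941972 ,  0.98063261, -0.02543872],
       [ 0.98096152, -0.19416858,  0.0036141 ],
       [-0.0013953 , -0.02565626, -0.99966985]]))
```

View pics/e3.png

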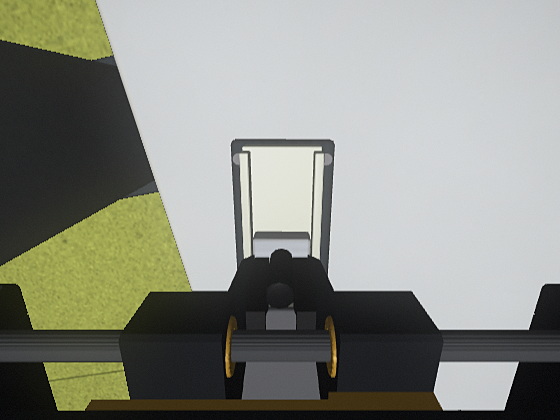

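View pics/e3s.png

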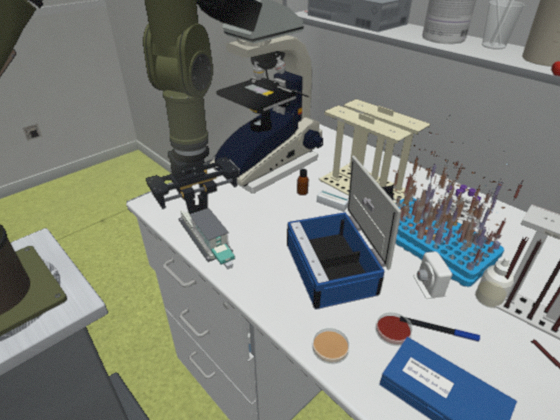

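```bash
python3 -m creep '[{"gripper":50,"x":0,"y":0,"z":-0.5,"twist":0},{"gripper":50,"x":0,"y":0,"z":-1,"twist":0},{"gripper":60,"x":0,"y":0,"z":-3,"twist":0},{"gripper":60,"x":0,"y":0,"z":-6,"twist":0},{"gripper":60,"x":-2,"y":0,"z":-9,"twist":0}]'; python3 -c "
from h import *
go(.384,-.229,.12,-.196);print(get_obs()['force'])"
```

```text
time: 14.1
tool_pos: [0.4146, -0.1227, 0.1409]
tool_rot: [-2.419, -1.991, 0.01]
force: [0.1, -0.1, 0.5]
grip_width: 0.0502
shift [-11.02  -0.93   2.1 ] twist 0.003 (or -3.139) q7 -0.52
[ 0.14041024 -0.11649209  0.48551789]
```

```bash
python3 -m creep '[{"gripper":60,"x":-4,"y":-0.4,"z":0,"twist":0},{"gripper":60,"x":-8,"y":-0.8,"z":0,"twist":0},{"gripper":60,"x":-11,"y":-0.9,"z":2,"twist":0},{"gripper":60,"x":-11,"y":-0.9,"z":2,"twist":0},{"gripper":60,"x":-11,"y":-0.9,"z":2,"twist":0}]'; python3 -c "
from h import *
go(.384,-.229,.12,-.196);print(get_obs()['q'])
im,P=snap('wrist','e4')
c=[.397,-.163];u=np.array([.194,.981]);v=np.array([.981,-.194])
print(proj('wrist',[[*(c+u*a+v*b),.032] for a,b in((-.0845,.017),(-.0845,-.017),(-.046,.017),(-.046,-.017))],P))
marks('wrist',['slide_mailer_0'],P);marks('wrist',['slide_mailer_0'],P,fn='find_in')
"
```

```text
time: 14.6
tool_pos: [0.3824, -0.2313, 0.1199]
tool_rot: [-2.425, -1.983, 0.014]
force: [-0.4, -0.3, -0.8]
grip_width: 0.0529
shift [ 0.26  0.11 -0.02] twist -0.004 (or 3.137) q7 -0.34
[ 0.60858918  0.70164385 -0.27194844  2.18170141  0.56395322  0.33800714
 -0.34145462]
[[305.01683683 233.23642585]
 [262.89450791 233.24485334]
 [306.00959647 186.84934248]
 [261.72478568 186.94460202]]
wrist mark_of slide_mailer_0 []
wrist find_in slide_mailer_0 []
```

View pics/e4.png

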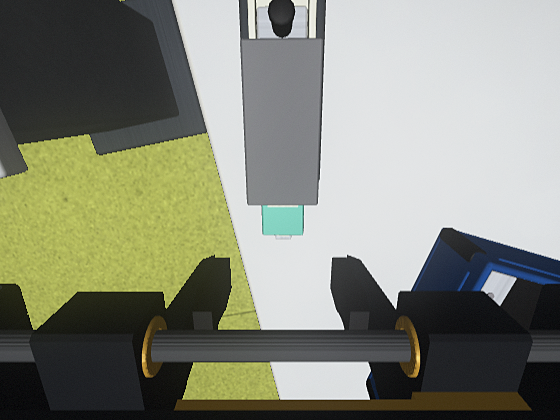

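```bash
python3 -m creep '[{"gripper":60,"x":0.2,"y":0,"z":3,"twist":0},{"gripper":60,"x":0.2,"y":0,"z":6.5,"twist":0},{"gripper":60,"x":0.2,"y":0,"z":10,"twist":0},{"gripper":60,"x":0.2,"y":0,"z":10.4,"twist":0},{"gripper":60,"x":0.2,"y":0,"z":10.4,"twist":0}]';python3 -m creep '[{"gripper":60,"x":0,"y":0,"z":0,"twist":0},{"gripper":20,"x":0,"y":0,"z":0,"twist":0},{"gripper":20,"x":0,"y":0,"z":0,"twist":0},{"gripper":20,"x":0,"y":0,"z":0,"twist":0},{"gripper":20,"x":0,"y":0,"z":0,"twist":0}]' 20;python3 -c "
from h import *
print(pose()[0]);im,P=snap('wrist','e5')"
```

```text
time: 15.25
tool_pos: [0.3824, -0.2274, 0.0151]
tool_rot: [-2.417, -1.987, 0.016]
force: [-0.5, -0.8, 0.8]
grip_width: 0.0529
time: 15.75
tool_pos: [0.3821, -0.2291, 0.0164]
tool_rot: [-2.422, -1.984, 0.015]
force: [0.2, -0.2, 4.4]
grip_width: 0.0338
[ 0.38210616 -0.22909449  0.01642634]
```

View pics/e5.png

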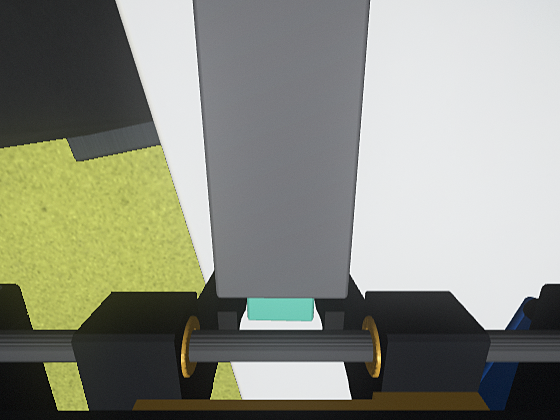

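```bash
python3 -m creep '[{"gripper":20,"x":-1.3,"y":0,"z":-0.05,"twist":0},{"gripper":20,"x":-2.6,"y":0,"z":-0.05,"twist":0},{"gripper":20,"x":-4,"y":0,"z":-0.05,"twist":0},{"gripper":20,"x":-5.4,"y":0,"z":-0.05,"twist":0},{"gripper":20,"x":-6.5,"y":0,"z":-0.05,"twist":0}]' 30;python3 -m creep '[{"gripper":20,"x":0,"y":0,"z":-0.5,"twist":0},{"gripper":20,"x":0,"y":0,"z":-3,"twist":0},{"gripper":20,"x":0,"y":0,"z":-7,"twist":0},{"gripper":20,"x":0,"y":0,"z":-11,"twist":0},{"gripper":20,"x":0,"y":0,"z":-14,"twist":0}]';python3 -c "
from h import *
print(pose()[0]);im,P=snap('wrist','e6');snap('scene','e6s')
print(get_obs()['q'])
O=np.array([.5365,-.3955]);cx=np.array([np.cos(.48),-np.sin(.48)]);cy=np.array([np.sin(.48),np.cos(.48)])
t=O+cx*-.015+cy*.044;print(t)
go(t[0],t[1],.16,1.09);go(t[0],t[1],.16,1.09-np.pi)"
```

```text
time: 16.3
tool_pos: [0.3681, -0.2938, 0.0165]
tool_rot: [-2.422, -1.982, 0.017]
force: [-1.2, 0.2, -0.2]
grip_width: 0.0335
time: 16.8
tool_pos: [0.3711, -0.2921, 0.1588]
tool_rot: [-2.42, -1.986, 0.015]
force: [1.4, 0.5, -0.4]
grip_width: 0.0336
[ 0.37111151 -0.29206148  0.15877393]
[ 0.97334592  0.70344887 -0.66185087  2.0669199   0.74688854  0.63308527
 -0.40494971]
[ 0.54351336 -0.34954554]
shift [-2.19 17.83 -0.16] twist -1.287 (or 1.854) q7 -0.40
shift [-2.19 17.83 -0.16] twist 1.854 (or -1.287) q7 -0.40
```

View pics/e6.png

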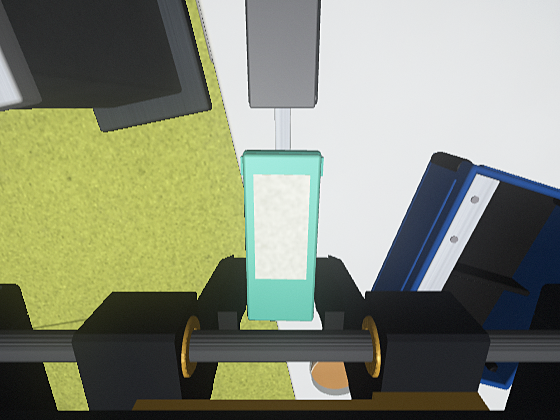

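View pics/e6s.png

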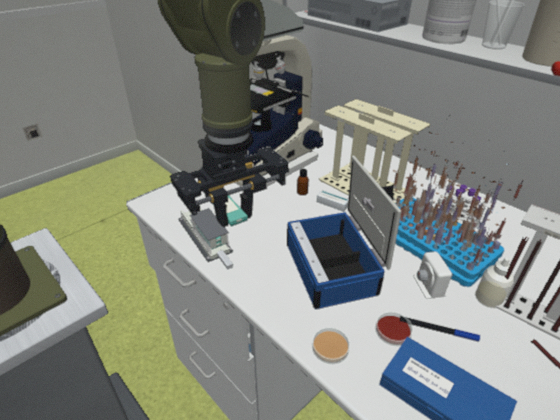

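```bash
cat >> h.py <<'E'
O=np.array([.5365,-.3955]);cx=np.array([np.cos(.48),-np.sin(.48)]);cy=np.array([np.sin(.48),np.cos(.48)])
def case(x,y): return O+cx*x/1000+cy*y/1000
def incase():
    p,R=pose();d=p[:2]-O;return np.round([d@cx*1000,d@cy*1000,p[2]*1000],1)
E
python3 -c "
from h import *
go(*case(25,44),.16,1.09)"
```

```text
shift [-3.31 21.67 -0.2 ] twist -1.287 (or 1.854) q7 -0.40
```

```bash
python3 -m creep '[{"gripper":20,"x":-0.6,"y":4,"z":0,"twist":-0.14},{"gripper":20,"x":-1.3,"y":8,"z":0,"twist":-0.28},{"gripper":20,"x":-2,"y":12,"z":0,"twist":-0.42},{"gripper":20,"x":-2.6,"y":16,"z":0,"twist":-0.56},{"gripper":20,"x":-3,"y":19,"z":0,"twist":-0.7}]' ;python3 -c "
from h import *
print(incase(),get_obs()['grip_width']);go(*case(25,44),.16,1.09)"
```

```text
time: 17.4
tool_pos: [0.5529, -0.3596, 0.1522]
tool_rot: [-1.584, -2.695, 0.009]
force: [0.9, -0.3, -0.4]
grip_width: 0.0338
[ -2.   39.4 152.2] 0.03384890498915202
shift [-1.99  1.86 -0.82] twist -0.582 (or 2.560) q7 0.38
```

```bash
python3 -m creep '[{"gripper":20,"x":-0.5,"y":0.5,"z":0,"twist":-0.14},{"gripper":20,"x":-0.7,"y":1,"z":0,"twist":-0.28},{"gripper":20,"x":-1.0,"y":1.6,"z":0,"twist":-0.42},{"gripper":20,"x":-1.0,"y":1.6,"z":0,"twist":-0.56},{"gripper":20,"x":-1.0,"y":1.6,"z":0,"twist":-0.59}]' ;python3 -c "
from h import *
im,P=snap('wrist','e7')
print(incase(),get_obs()['grip_width']);go(*case(25,44),.11,1.09)"
```

```text
time: 17.9
tool_pos: [0.5698, -0.3598, 0.1517]
tool_rot: [-0.735, -3.036, 0.002]
force: [-1.1, -0.2, -0.5]
grip_width: 0.0338
[ 13.1  46.8 151.9] 0.033417846774088114
shift [-1.26 -0.27  4.17] twist 0.004 (or -3.138) q7 0.91
```

View pics/e7.png

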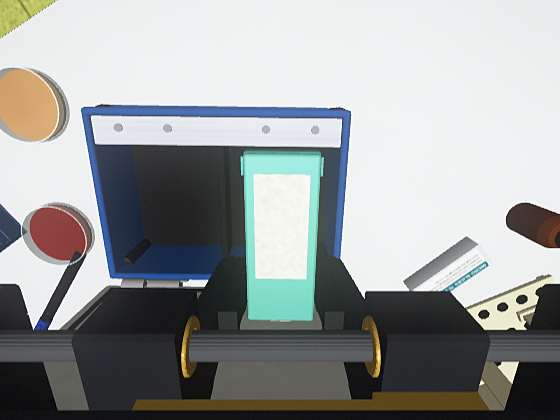

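```bash
python3 -c "
from h import *
P=pose()
for z,uv in((.07,[[83,109],[350,110],[112,277]]),):
    for w in ray('wrist',uv,z,P): d=w[:2]-O;print(d@cx*1000,d@cy*1000)
"
```

```text
-69.37402444249271 -91.85528926727343
-69.2076910927786 94.38125310121481
62.63448554792604 -92.85583236071098
```

```bash
python3 -m creep '[{"gripper":20,"x":-0.6,"y":-0.3,"z":2,"twist":0},{"gripper":20,"x":-1.2,"y":-0.3,"z":4.2,"twist":0},{"gripper":20,"x":-2,"y":-0.3,"z":4.2,"twist":0},{"gripper":20,"x":-3,"y":-0.3,"z":4.2,"twist":0},{"gripper":20,"x":-4,"y":-0.3,"z":4.2,"twist":0}]' ;python3 -m creep '[{"gripper":20,"x":-0.4,"y":0,"z":0,"twist":0},{"gripper":20,"x":-0.7,"y":0,"z":0,"twist":0}]' ;python3 -c "
from h import *
im,P=snap('wrist','e8');snap('scene','e8s')
print(incase(),get_obs()['grip_width']);go(*case(27,44),.11,1.09)"
```

```text
time: 18.45
tool_pos: [0.6032, -0.3819, 0.1098]
tool_rot: [-0.743, -3.034, 0.002]
force: [-2.6, 1.7, -0.2]
grip_width: 0.0339
time: 18.65
tool_pos: [0.6085, -0.3844, 0.1101]
tool_rot: [-0.743, -3.032, 0.002]
force: [-11.0, 6.2, 2.0]
grip_width: 0.0338
[ 58.5  43.1 110.2] 0.03382735607803714
shift [3.14 0.09 0.08] twist 0.001 (or -3.141) q7 0.97
```

View pics/e8s.png

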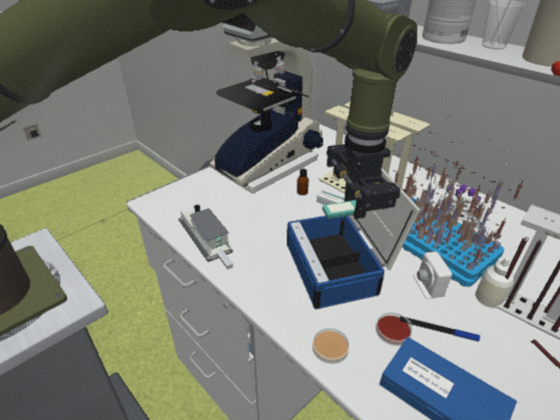

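```bash
python3 -m creep '[{"gripper":20,"x":1,"y":0.1,"z":0,"twist":0},{"gripper":20,"x":2,"y":0.1,"z":0,"twist":0},{"gripper":20,"x":2.9,"y":0.1,"z":0,"twist":0},{"gripper":20,"x":2.9,"y":0.1,"z":0,"twist":0},{"gripper":20,"x":2.9,"y":0.1,"z":0,"twist":0}]' ;python3 -c "
from h import *
im,P=snap('wrist','e9')
print(incase(),get_obs()['force']);go(*case(30,44),.016,1.09)"
```

```text
time: 19.25
tool_pos: [0.5851, -0.3713, 0.1114]
tool_rot: [-0.742, -3.038, 0.003]
force: [0.3, 0.5, 0.5]
grip_width: 0.034
[ 32.   44.  111.4] [-0.71263602  0.00641741 -0.74136749]
shift [0.07 0.05 9.54] twist 0.002 (or -3.140) q7 0.92
```

View pics/e9.png

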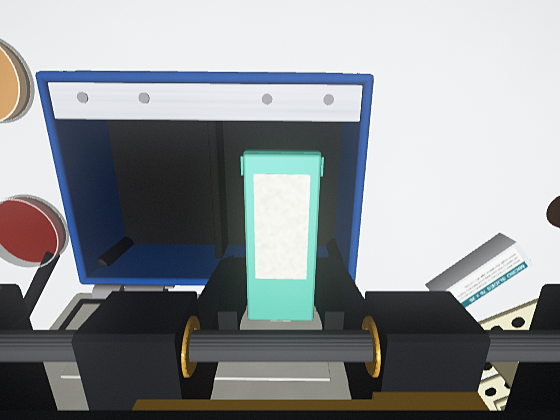

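```bash
python3 -m creep '[{"gripper":20,"x":0.1,"y":0,"z":2.5,"twist":0},{"gripper":20,"x":0.1,"y":0,"z":5,"twist":0},{"gripper":20,"x":0.1,"y":0,"z":7.5,"twist":0},{"gripper":20,"x":0.1,"y":0,"z":9,"twist":0},{"gripper":20,"x":0.1,"y":0,"z":9.4,"twist":0}]' ;python3 -m creep '[{"gripper":20,"x":0,"y":0,"z":0,"twist":0}]' ;python3 -c "
from h import *
im,P=snap('wrist','e10')
print(incase(),get_obs()['force']);go(*case(30,44),.016,1.09)"
```

```text
time: 19.8
tool_pos: [0.5815, -0.37, 0.0151]
tool_rot: [-0.741, -3.035, 0.002]
force: [-0.4, 0.1, -0.2]
grip_width: 0.0335
time: 19.9
tool_pos: [0.5825, -0.3702, 0.017]
tool_rot: [-0.741, -3.037, 0.002]
force: [0.1, 0.4, -0.7]
grip_width: 0.0339
[29.7 43.9 17.9] [-0.5431921  -0.4846432   0.40988976]
shift [-0.04  0.01  0.19] twist 0.002 (or -3.140) q7 0.85
```

View pics/e10.png

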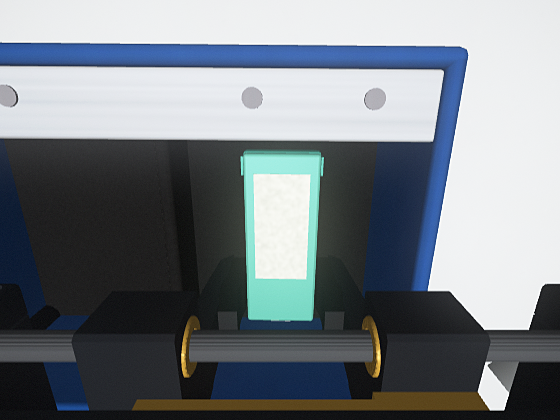

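```bash
python3 -m creep '[{"gripper":47,"x":0,"y":0,"z":0,"twist":0},{"gripper":47,"x":0,"y":0,"z":0,"twist":0},{"gripper":47,"x":0,"y":0,"z":0,"twist":0},{"gripper":47,"x":0,"y":0,"z":-2,"twist":0},{"gripper":47,"x":0,"y":0,"z":-6,"twist":0}]' ;python3 -m creep '[{"gripper":47,"x":0,"y":0,"z":-4,"twist":0},{"gripper":47,"x":0,"y":0,"z":-8,"twist":0},{"gripper":47,"x":0,"y":0,"z":-8,"twist":0}]';python3 -c "
from h import *
im,P=snap('wrist','e11')
print(incase(),get_obs()['force'])
m=ray('wrist',[[0,0]],.024,P)
"
```

```text
time: 20.45
tool_pos: [0.5811, -0.37, 0.0759]
tool_rot: [-0.739, -3.032, 0.002]
force: [0.2, -0.1, -0.2]
grip_width: 0.0413
time: 20.75
tool_pos: [0.5885, -0.3705, 0.1657]
tool_rot: [-0.745, -3.049, 0.003]
force: [1.0, 0.3, -0.1]
grip_width: 0.0415
[ 33.1  45.3 162.3] [0.00424844 0.74024704 0.07948939]
```

View pics/e11.png

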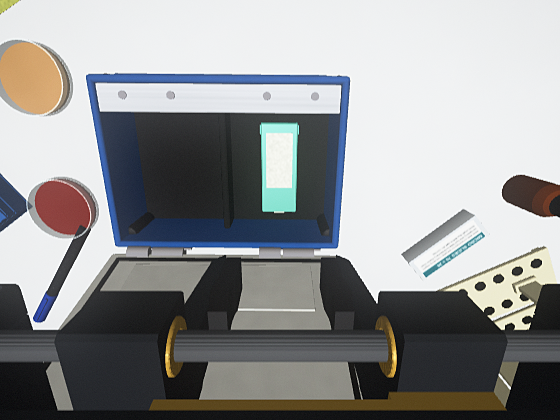

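```bash
python3 -c "
from h import *
P=pose()
w=ray('wrist',[[261,123],[298,123],[264,213],[295,212]],.024,P)[:,:2]-O
print(w@cx*1000,w@cy*1000)
print(get_obs()['q'])
p=[.419,-.053]
go(*case(33,45),.25);go(.409,-.102,.15,-.196)
"
```

```text
[-36.97621761 -37.00620812  46.29138101  45.22002445] [27.43248536 59.86222202 28.75104264 58.48793664]
[ 0.9239146   1.03544576 -0.98166747  1.37142849  0.87635606  1.20274406
  0.9481796 ]
shift [ 0.07 -0.07 -8.76]  q7 0.95
shift [28.14 15.65  1.37] twist 1.288 (or -1.854) q7 0.95
```

```bash
python3 -m creep '[{"gripper":50,"x":4,"y":1.5,"z":-1,"twist":0.14},{"gripper":50,"x":8,"y":4,"z":-1,"twist":0.28},{"gripper":50,"x":12,"y":6,"z":-1,"twist":0.42},{"gripper":50,"x":16,"y":8,"z":-1,"twist":0.56},{"gripper":50,"x":20,"y":10,"z":-1,"twist":0.7}]' ;python3 -c "
from h import *
print(get_obs()['q'])
go(.409,-.102,.15,-.196)
"
```

```text
time: 21.3
tool_pos: [0.4514, -0.1888, 0.1694]
tool_rot: [-1.744, -2.595, 0.011]
force: [1.0, 1.1, -0.2]
grip_width: 0.0439
[ 0.80367402  0.75542472 -0.84405866  2.00345743  0.81344082  0.78129773
 -0.14893722]
shift [ 9.62 -0.62  2.03] twist 0.583 (or -2.558) q7 -0.15
```

```bash
python3 -m creep '[{"gripper":50,"x":3,"y":0,"z":0,"twist":0.14},{"gripper":50,"x":6,"y":-0.4,"z":1,"twist":0.28},{"gripper":50,"x":8.9,"y":-0.6,"z":2,"twist":0.42},{"gripper":50,"x":8.9,"y":-0.6,"z":3,"twist":0.55},{"gripper":50,"x":8.9,"y":-0.6,"z":4,"twist":0.58}]' ;python3 -m creep '[{"gripper":50,"x":0,"y":0,"z":0,"twist":0},{"gripper":50,"x":0,"y":0,"z":0,"twist":0}]';python3 -c "
from h import *
im,P=snap('wrist','f1')
print(P[0],P[1][:,2],get_obs()['q'])
go(.409,-.102,.05,-.196)
print(proj('wrist',[[.4093,-.102,.072]],P))
"
```

```text
time: 21.8
tool_pos: [0.4125, -0.1093, 0.1302]
tool_rot: [-2.411, -1.997, 0.018]
force: [-0.2, -0.0, -0.1]
grip_width: 0.0442
time: 22.0
tool_pos: [0.4129, -0.1101, 0.1303]
tool_rot: [-2.408, -1.999, 0.017]
force: [-0.0, -0.9, 0.4]
grip_width: 0.0438
[ 0.41294746 -0.11010199  0.13026864] [-0.01597796  0.00191468 -0.99987051] [ 0.50684056  0.70867776 -0.56597935  2.21648609  0.87480049  0.47042945
 -0.9517187 ]
shift [ 0.73 -0.44  8.05] twist 0.010 (or -3.131) q7 -0.95
[[275.35576513 220.64188592]]
```

View pics/f1.png

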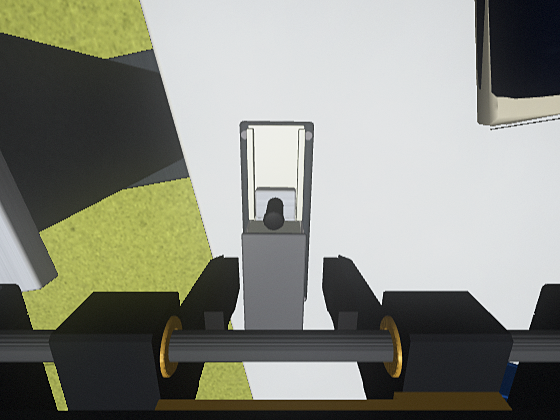

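```bash
python3 -m creep '[{"gripper":50,"x":0.7,"y":-0.4,"z":3,"twist":0.01},{"gripper":50,"x":0.7,"y":-0.4,"z":6,"twist":0.01},{"gripper":50,"x":0.7,"y":-0.4,"z":7.6,"twist":0.01},{"gripper":50,"x":0.7,"y":-0.4,"z":7.6,"twist":0.01},{"gripper":50,"x":0.7,"y":-0.4,"z":7.6,"twist":0.01}]' ;python3 -c "
from h import *
im,P=snap('wrist','f2')
print(P[0],P[1][:,2],get_obs()['q'],get_obs()['force'])
go(.409,-.102,.054,-.196)
"
```

```text
time: 22.55
tool_pos: [0.4096, -0.1024, 0.0546]
tool_rot: [-2.42, -1.987, 0.017]
force: [0.8, -0.0, -0.0]
grip_width: 0.044
[ 0.40963079 -0.10240946  0.05458715] [-0.01503648  0.00164592 -0.99988559] [ 0.27391071  0.83452359 -0.22318051  2.27968628  1.25486745  0.17304729
 -1.32648883] [0.05526769 0.88053232 0.97834539]
shift [ 0.03 -0.09  0.1 ] twist -0.000 (or 3.141) q7 -1.33
```

View pics/f2.png

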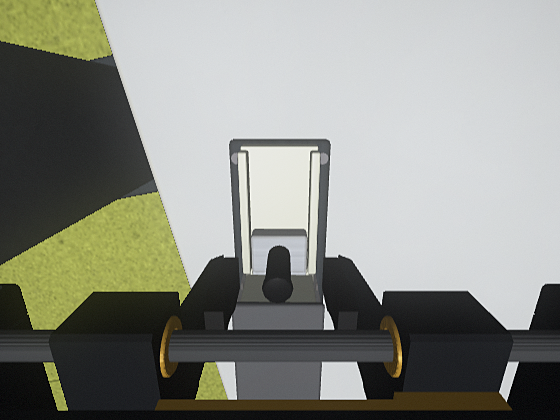

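```bash
python3 -m creep '[{"gripper":0,"x":0,"y":0,"z":0,"twist":0},{"gripper":0,"x":0,"y":0,"z":0,"twist":0},{"gripper":0,"x":0,"y":0,"z":0,"twist":0},{"gripper":0,"x":0,"y":0,"z":0,"twist":0}]' 15;python3 -m creep '[{"gripper":0,"x":1,"y":0,"z":0,"twist":0},{"gripper":0,"x":2,"y":0,"z":0,"twist":0},{"gripper":0,"x":3,"y":0,"z":0,"twist":0},{"gripper":0,"x":4,"y":0,"z":0,"twist":0},{"gripper":0,"x":5.1,"y":0,"z":0,"twist":0}]';python3 -m creep '[{"gripper":0,"x":0,"y":0,"z":0,"twist":0},{"gripper":0,"x":0,"y":0,"z":0,"twist":0}]';python3 -c "
from h import *
im,P=snap('wrist','f3');snap('scene','f3s')
print(P[0],P[1][:,2],get_obs()['q'],get_obs()['force'])
"
```

```text
time: 23.0
tool_pos: [0.4091, -0.1025, 0.0545]
tool_rot: [-2.42, -1.985, 0.016]
force: [-6.9, 2.7, 2.7]
grip_width: 0.0143
time: 23.5
tool_pos: [0.4179, -0.0526, 0.0544]
tool_rot: [-2.42, -1.987, 0.023]
force: [-4.6, -19.3, 3.2]
grip_width: 0.0125
time: 23.7
tool_pos: [0.418, -0.0527, 0.0544]
tool_rot: [-2.42, -1.987, 0.022]
force: [-3.4, -2.5, 5.7]
grip_width: 0.0125
[ 0.41800394 -0.05266462  0.05435384] [-1.75507283e-02 -9.19686377e-04 -9.99845551e-01] [ 0.1486693   0.83552474 -0.21579406  2.28050768  1.24270381  0.16914344
 -1.43442622] [-3.42060591 -2.86817813  4.81684464]
```

View pics/f3s.png

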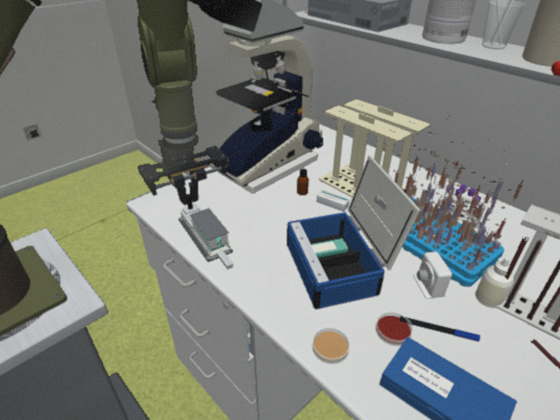

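Slide fully back (post at (0.418,−0.053)), mailer visible in the case at (325,247). Push again.

```bash
python3 -m creep '[{"gripper":0,"x":-1.1,"y":0,"z":0,"twist":0},{"gripper":0,"x":-2.1,"y":0,"z":0,"twist":0},{"gripper":0,"x":-3.1,"y":0,"z":0,"twist":0},{"gripper":0,"x":-4.1,"y":0,"z":0,"twist":0},{"gripper":0,"x":-5.2,"y":0,"z":0,"twist":0}]';python3 -m creep '[{"gripper":0,"x":-0.1,"y":0,"z":0,"twist":0},{"gripper":0,"x":-0.1,"y":0,"z":0,"twist":0},{"gripper":50,"x":0,"y":0,"z":0,"twist":0},{"gripper":50,"x":0,"y":0,"z":0,"twist":0},{"gripper":60,"x":0,"y":0,"z":-3,"twist":0}]';python3 -c "
from h import *
P=pose()
print(P[0],P[1][:,2],get_obs()['q'],get_obs()['force'])
go(.384,-.229,.12,-.196)
"
```

```text
time: 24.3
tool_pos: [0.4085, -0.1014, 0.0544]
tool_rot: [-2.415, -1.988, 0.015]
force: [-2.2, 3.6, 5.5]
grip_width: 0.0122
time: 24.8
tool_pos: [0.4096, -0.1036, 0.0824]
tool_rot: [-2.417, -1.988, 0.024]
force: [1.3, -2.0, -0.5]
grip_width: 0.034
[ 0.40964167 -0.10362737  0.08244277] [-1.92902434e-02 -2.87464924e-04 -9.99813885e-01] [ 0.37036367  0.7849419  -0.37725793  2.26116873  1.0633412   0.30492959
 -1.14551272] [ 1.28570106 -1.99699434 -0.50765069]
shift [-12.81  -0.16  -3.7 ] twist 0.002 (or -3.140) q7 -1.15
```

```bash
python3 -m creep '[{"gripper":60,"x":-2,"y":0,"z":-3.5,"twist":0},{"gripper":60,"x":-6,"y":0,"z":-3.5,"twist":0},{"gripper":60,"x":-10,"y":-0.1,"z":-3.5,"twist":0},{"gripper":60,"x":-12.7,"y":-0.2,"z":-3.5,"twist":0},{"gripper":60,"x":-12.7,"y":-0.2,"z":-3.5,"twist":0}]'; python3 -m creep '[{"gripper":60,"x":0,"y":0,"z":0,"twist":0}]';python3 -c "
from h import *
im,P=snap('wrist','f4')
go(.384,-.229,.12,-.196);print(get_obs()['q'])
c=[.397,-.163];u=np.array([.194,.981]);v=np.array([.981,-.194])
print(proj('wrist',[[*(c+u*a+v*b),.032] for a,b in((-.0845,.017),(-.0845,-.017),(-.046,.017),(-.046,-.017))],P))
"
```

```text
time: 25.3
tool_pos: [0.382, -0.2326, 0.1191]
tool_rot: [-2.43, -1.976, 0.021]
force: [-1.0, 0.6, -0.2]
grip_width: 0.0527
time: 25.4
tool_pos: [0.3839, -0.228, 0.1194]
tool_rot: [-2.422, -1.984, 0.015]
force: [-0.6, 0.1, 0.4]
grip_width: 0.053
shift [-0.2   0.02 -0.05] twist 0.000 (or -3.141) q7 -0.69
[ 0.78202684  0.7454711  -0.57229181  2.1724355   0.89514477  0.49353503
 -0.69383592]
[[304.16471332 237.61363361]
 [262.15998448 237.50280586]
 [305.20961188 191.57286024]
 [261.05847048 191.55010334]]
```

View pics/f4.png

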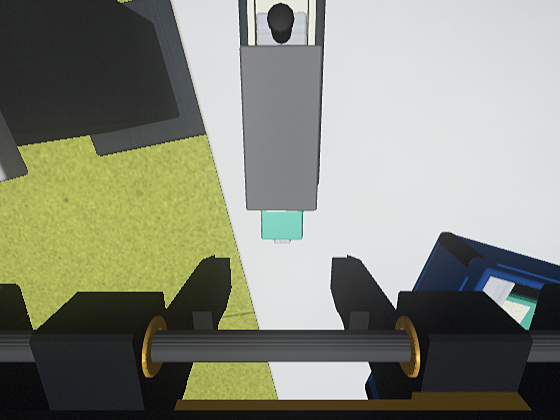

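```bash
python3 -m creep '[{"gripper":60,"x":0,"y":0,"z":3,"twist":0},{"gripper":60,"x":0,"y":0,"z":6.5,"twist":0},{"gripper":60,"x":0,"y":0,"z":10,"twist":0},{"gripper":60,"x":0,"y":0,"z":10.4,"twist":0},{"gripper":60,"x":0,"y":0,"z":10.4,"twist":0}]';python3 -m creep '[{"gripper":60,"x":0,"y":0,"z":0,"twist":0},{"gripper":20,"x":0,"y":0,"z":0,"twist":0},{"gripper":20,"x":0,"y":0,"z":0,"twist":0},{"gripper":20,"x":0,"y":0,"z":0,"twist":0},{"gripper":20,"x":0,"y":0,"z":0,"twist":0}]' 20; python3 -m creep '[{"gripper":20,"x":-1,"y":0,"z":0,"twist":0},{"gripper":20,"x":-2,"y":0,"z":0,"twist":0},{"gripper":20,"x":-2.5,"y":0,"z":0,"twist":0},{"gripper":20,"x":-2.5,"y":0,"z":0,"twist":0}]';python3 -c "
from h import *
im,P=snap('wrist','f5')
go(.384,-.229,.016,-.196);print(get_obs()['force'])"
```

```text
time: 25.95
tool_pos: [0.3823, -0.2252, 0.0144]
tool_rot: [-2.413, -1.991, 0.018]
force: [0.3, 0.1, -0.2]
grip_width: 0.0529
time: 26.45
tool_pos: [0.3823, -0.2276, 0.016]
tool_rot: [-2.421, -1.986, 0.015]
force: [-0.2, 0.2, 5.7]
grip_width: 0.0338
time: 26.85
tool_pos: [0.3774, -0.252, 0.016]
tool_rot: [-2.421, -1.985, 0.013]
force: [-0.2, 1.0, 6.0]
grip_width: 0.0339
shift [ 2.38  0.2  -0.  ] twist -0.001 (or 3.141) q7 -1.01
[-0.35748886  1.99049677  4.85231701]
```

View pics/f5.png

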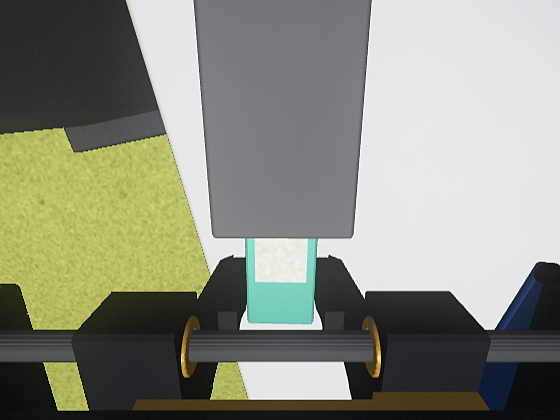

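```bash
python3 -m creep '[{"gripper":48,"x":0,"y":0,"z":0,"twist":0},{"gripper":48,"x":0,"y":0,"z":0,"twist":0},{"gripper":48,"x":1,"y":0,"z":0,"twist":0},{"gripper":48,"x":2.3,"y":0,"z":0,"twist":0},{"gripper":48,"x":2.3,"y":0,"z":0,"twist":0}]'; python3 -m creep '[{"gripper":20,"x":0,"y":0,"z":0,"twist":0},{"gripper":20,"x":0,"y":0,"z":0,"twist":0},{"gripper":20,"x":0,"y":0,"z":0,"twist":0},{"gripper":20,"x":0,"y":0,"z":0,"twist":0}]' 25; python3 -m creep '[{"gripper":20,"x":-1,"y":0,"z":0,"twist":0},{"gripper":20,"x":-2.4,"y":0,"z":0,"twist":0},{"gripper":20,"x":-3.8,"y":0,"z":0,"twist":0},{"gripper":20,"x":-3.8,"y":0,"z":-2,"twist":0},{"gripper":20,"x":-3.8,"y":0,"z":-6,"twist":0}]'; python3 -m creep '[{"gripper":20,"x":0,"y":0,"z":-4,"twist":0},{"gripper":20,"x":0,"y":0,"z":-8,"twist":0}]';python3 -c "
from h import *
im,P=snap('wrist','f6')
go(*case(5,44),.16,1.09);print(get_obs()['force'],get_obs()['q'])"
```

```text
time: 27.4
tool_pos: [0.3819, -0.2275, 0.0153]
tool_rot: [-2.415, -1.99, 0.015]
force: [-0.6, -0.2, 0.2]
grip_width: 0.0422
time: 27.8
tool_pos: [0.3812, -0.23, 0.0154]
tool_rot: [-2.421, -1.985, 0.017]
force: [0.0, -0.1, -1.7]
grip_width: 0.0338
time: 28.3
tool_pos: [0.3732, -0.2668, 0.0745]
tool_rot: [-2.417, -1.982, 0.02]
force: [1.5, -0.4, -0.5]
grip_width: 0.0337
time: 28.5
tool_pos: [0.3752, -0.267, 0.1569]
tool_rot: [-2.419, -1.984, 0.017]
force: [0.6, -0.8, -1.1]
grip_width: 0.0336
shift [-5.34 19.74  0.02] twist -1.287 (or 1.855) q7 -0.47
[ 0.05866351 -0.78542633  3.73897577] [ 0.9263261   0.69061669 -0.6649554   2.09642618  0.75557298  0.61771812
 -0.47228571]
```

View pics/f6.png

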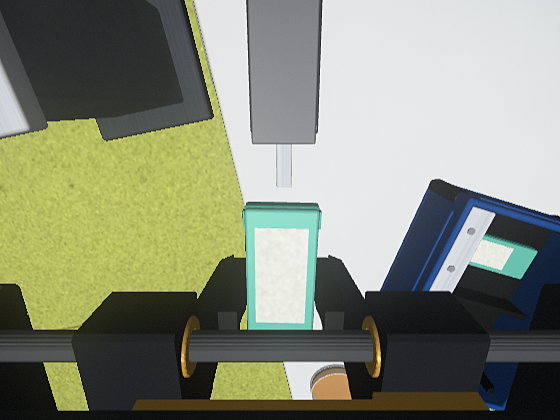

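```bash
python3 -m creep '[{"gripper":20,"x":-1.2,"y":4,"z":0,"twist":-0.14},{"gripper":20,"x":-2.4,"y":8,"z":0,"twist":-0.28},{"gripper":20,"x":-3.6,"y":12,"z":0,"twist":-0.42},{"gripper":20,"x":-4.5,"y":16,"z":0,"twist":-0.56},{"gripper":20,"x":-5.3,"y":19.5,"z":0,"twist":-0.7}]' ;python3 -m creep '[{"gripper":20,"x":0,"y":0,"z":0,"twist":-0.14},{"gripper":20,"x":0,"y":0,"z":0,"twist":-0.28},{"gripper":20,"x":0,"y":0,"z":0,"twist":-0.42},{"gripper":20,"x":0,"y":0,"z":0,"twist":-0.56},{"gripper":20,"x":0,"y":0,"z":0,"twist":-0.59}]';python3 -c "
from h import *
print(incase(),get_obs()['grip_width']);go(*case(5,44),.11,1.09)"
```

```text
time: 29.05
tool_pos: [0.5578, -0.3585, 0.152]
tool_rot: [-1.585, -2.695, 0.01]
force: [0.6, -0.6, -0.7]
grip_width: 0.0335
time: 29.55
tool_pos: [0.5563, -0.3573, 0.1518]
tool_rot: [-0.736, -3.037, 0.002]
force: [0.5, -0.8, -0.4]
grip_width: 0.034
[-1.000e-01  4.300e+01  1.518e+02] 0.03403405151944276
shift [-0.58  0.12  4.17] twist 0.005 (or -3.136) q7 0.89
```

```bash
python3 -m creep '[{"gripper":20,"x":-0.5,"y":0.1,"z":2.5,"twist":0},{"gripper":20,"x":-0.5,"y":0.1,"z":5,"twist":0},{"gripper":20,"x":-0.5,"y":0.1,"z":7.2,"twist":0},{"gripper":20,"x":-0.5,"y":0.1,"z":7.2,"twist":0},{"gripper":20,"x":-0.5,"y":0.1,"z":7.2,"twist":0}]' ;python3 -c "
from h import *
im,P=snap('wrist','f7')
print(incase(),get_obs()['grip_width']);go(*case(5,44),.024,1.09)"
```

```text
time: 30.05
tool_pos: [0.5608, -0.358, 0.0804]
tool_rot: [-0.739, -3.037, 0.002]
force: [-0.4, 0.4, -0.2]
grip_width: 0.0338
[ 4.9 44.7 81.3] 0.03354041124981251
shift [-0.09 -0.04  5.73] twist 0.003 (or -3.138) q7 0.84
```

View pics/f7.png

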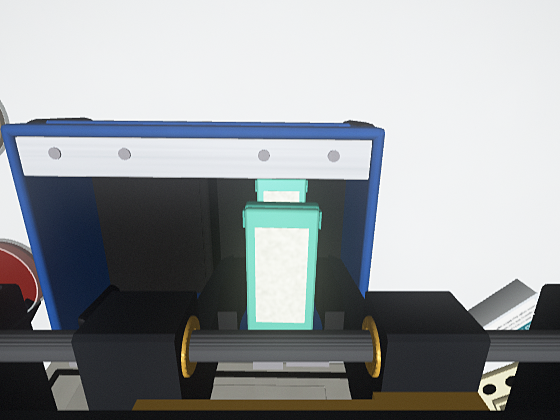

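```bash
python3 -m creep '[{"gripper":20,"x":-0.1,"y":0,"z":2,"twist":0},{"gripper":20,"x":-0.1,"y":0,"z":4,"twist":0},{"gripper":20,"x":-0.1,"y":0,"z":5.6,"twist":0},{"gripper":20,"x":-0.1,"y":0,"z":5.6,"twist":0},{"gripper":20,"x":-0.1,"y":0,"z":5.6,"twist":0}]' ;python3 -m creep '[{"gripper":47,"x":0,"y":0,"z":0,"twist":0},{"gripper":47,"x":0,"y":0,"z":0,"twist":0},{"gripper":47,"x":0,"y":0,"z":0,"twist":0},{"gripper":47,"x":0,"y":0,"z":-2,"twist":0},{"gripper":47,"x":0,"y":0,"z":-6,"twist":0}]' ;python3 -m creep '[{"gripper":47,"x":0,"y":0,"z":-4,"twist":0},{"gripper":47,"x":0,"y":0,"z":-8,"twist":0},{"gripper":47,"x":0,"y":0,"z":-8,"twist":0}]';python3 -c "
from h import *
im,P=snap('wrist','f8')
print(incase(),get_obs()['q']);go(.409,-.102,.15,-.196)"
```

```text
time: 30.6
tool_pos: [0.5604, -0.3582, 0.0235]
tool_rot: [-0.738, -3.036, 0.002]
force: [1.0, -0.2, -0.8]
grip_width: 0.0339
time: 31.1
tool_pos: [0.5598, -0.3583, 0.0834]
tool_rot: [-0.737, -3.033, 0.002]
force: [-0.1, 0.2, 1.1]
grip_width: 0.041
time: 31.4
tool_pos: [0.5672, -0.3587, 0.1727]
tool_rot: [-0.742, -3.049, 0.003]
force: [0.2, 0.3, -0.2]
grip_width: 0.0412
[  8.7  45.9 169.5] [ 0.95088264  1.00399415 -0.99726404  1.45210759  0.87762509  1.17742109
  0.91097163]
shift [25.67 15.64  2.07] twist 1.290 (or -1.852) q7 0.91
```

View pics/f8.png

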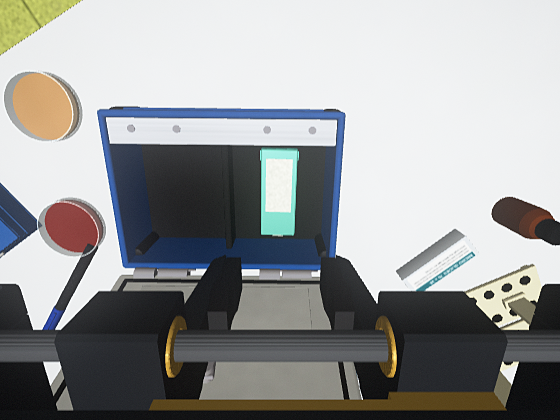

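Two stacked neatly. Back for the third.

```bash
python3 -m creep '[{"gripper":50,"x":4,"y":1.5,"z":-1,"twist":0.14},{"gripper":50,"x":8,"y":4,"z":-1,"twist":0.28},{"gripper":50,"x":12,"y":6,"z":-1,"twist":0.42},{"gripper":50,"x":16,"y":8,"z":-1,"twist":0.56},{"gripper":50,"x":19,"y":10,"z":-1,"twist":0.7}]' ;python3 -c "
from h import *
print(get_obs()['q'])
go(.409,-.102,.13,-.196)
"
```

```text
time: 31.95
tool_pos: [0.4373, -0.1813, 0.1766]
tool_rot: [-1.742, -2.595, 0.013]
force: [0.8, 0.5, -0.4]
grip_width: 0.044
[ 0.81202543  0.73058462 -0.85869743  2.04032835  0.80838596  0.77248747
 -0.16544702]
shift [8.37 0.46 4.73] twist 0.584 (or -2.557) q7 -0.17
```

```bash
python3 -m creep '[{"gripper":50,"x":3,"y":0.2,"z":0,"twist":0.14},{"gripper":50,"x":6,"y":0.4,"z":1,"twist":0.28},{"gripper":50,"x":8.2,"y":0.4,"z":3,"twist":0.42},{"gripper":50,"x":8.2,"y":0.4,"z":4.5,"twist":0.55},{"gripper":50,"x":8.2,"y":0.4,"z":4.5,"twist":0.58}]' ;python3 -m creep '[{"gripper":50,"x":0,"y":0,"z":0,"twist":0},{"gripper":50,"x":0,"y":0,"z":0,"twist":0}]';python3 -c "
from h import *
P=pose();print(P[0])
go(.409,-.102,.054,-.196)
"
```

```text
time: 32.45
tool_pos: [0.4104, -0.1048, 0.1314]
tool_rot: [-2.407, -1.998, 0.022]
force: [0.3, -0.2, 0.1]
grip_width: 0.0438
time: 32.65
tool_pos: [0.4123, -0.1059, 0.1327]
tool_rot: [-2.409, -2.0, 0.016]
force: [-0.3, -1.2, 0.5]
grip_width: 0.0442
[ 0.41233059 -0.10589885  0.1326937 ]
shift [ 0.33 -0.28  7.87] twist 0.011 (or -3.131) q7 -0.96
```

```bash
python3 -m creep '[{"gripper":50,"x":0.4,"y":-0.3,"z":3,"twist":0.01},{"gripper":50,"x":0.4,"y":-0.3,"z":6,"twist":0.01},{"gripper":50,"x":0.4,"y":-0.3,"z":7.8,"twist":0.01},{"gripper":50,"x":0.4,"y":-0.3,"z":7.8,"twist":0.01},{"gripper":50,"x":0.4,"y":-0.3,"z":7.8,"twist":0.01}]' ;python3 -c "
from h import *
im,P=snap('wrist','g2')
print(P[0],get_obs()['q'][5],get_obs()['force'])
go(.409,-.102,.054,-.196)
"
```

```text
time: 33.15
tool_pos: [0.4089, -0.101, 0.0546]
tool_rot: [-2.42, -1.987, 0.016]
force: [-0.2, 0.4, 0.5]
grip_width: 0.0443
[ 0.4089345  -0.1010427   0.05464995] 0.1737840631586809 [ 0.23872741 -0.38242423 -0.44832188]
shift [-0.1  0.   0.1] twist -0.000 (or 3.141) q7 -1.35
```

View pics/g2.png

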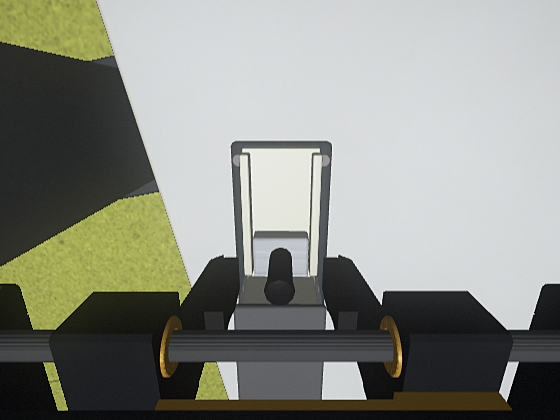

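```bash
python3 -m creep '[{"gripper":0,"x":0,"y":0,"z":0,"twist":0},{"gripper":0,"x":0,"y":0,"z":0,"twist":0},{"gripper":0,"x":0,"y":0,"z":0,"twist":0},{"gripper":0,"x":0,"y":0,"z":0,"twist":0}]' 15;python3 -m creep '[{"gripper":0,"x":1,"y":0,"z":0,"twist":0},{"gripper":0,"x":2,"y":0,"z":0,"twist":0},{"gripper":0,"x":3,"y":0,"z":0,"twist":0},{"gripper":0,"x":4,"y":0,"z":0,"twist":0},{"gripper":0,"x":5.1,"y":0,"z":0,"twist":0}]';python3 -m creep '[{"gripper":0,"x":0.1,"y":0,"z":0,"twist":0},{"gripper":0,"x":0.1,"y":0,"z":0,"twist":0},{"gripper":0,"x":0.1,"y":0,"z":0,"twist":0}]';python3 -m creep '[{"gripper":0,"x":-1.1,"y":0,"z":0,"twist":0},{"gripper":0,"x":-2.1,"y":0,"z":0,"twist":0},{"gripper":0,"x":-3.1,"y":0,"z":0,"twist":0},{"gripper":0,"x":-4.1,"y":0,"z":0,"twist":0},{"gripper":0,"x":-5.3,"y":0,"z":0,"twist":0}]';python3 -m creep '[{"gripper":0,"x":-0.1,"y":0,"z":0,"twist":0},{"gripper":0,"x":-0.1,"y":0,"z":0,"twist":0},{"gripper":50,"x":0,"y":0,"z":0,"twist":0},{"gripper":50,"x":0,"y":0,"z":0,"twist":0},{"gripper":60,"x":0,"y":0,"z":-3,"twist":0}]';python3 -c "
from h import *
go(.384,-.229,.12,-.196)
"
```

```text
time: 33.6
tool_pos: [0.4087, -0.1009, 0.0546]
tool_rot: [-2.42, -1.986, 0.016]
force: [-0.6, 0.1, -0.9]
grip_width: 0.014
time: 34.1
tool_pos: [0.4182, -0.051, 0.0544]
tool_rot: [-2.421, -1.988, 0.021]
force: [-1.3, -19.0, 2.7]
grip_width: 0.0122
time: 34.4
tool_pos: [0.4183, -0.0512, 0.0543]
tool_rot: [-2.423, -1.987, 0.022]
force: [-1.5, -4.8, 4.3]
grip_width: 0.0122
time: 34.9
tool_pos: [0.4086, -0.1005, 0.0544]
tool_rot: [-2.416, -1.988, 0.013]
force: [-1.1, 1.7, 6.3]
grip_width: 0.0121
time: 35.4
tool_pos: [0.4075, -0.1027, 0.0823]
tool_rot: [-2.417, -1.987, 0.028]
force: [0.7, -0.7, 0.4]
grip_width: 0.0341
shift [-12.86   0.06  -3.7 ] twist 0.001 (or -3.140) q7 -1.15
```

```bash
python3 -m creep '[{"gripper":60,"x":-2,"y":0,"z":-3.5,"twist":0},{"gripper":60,"x":-6,"y":0,"z":-3.5,"twist":0},{"gripper":60,"x":-10,"y":0,"z":-3.5,"twist":0},{"gripper":60,"x":-12.9,"y":0,"z":-3.5,"twist":0},{"gripper":60,"x":-12.9,"y":0,"z":-3.5,"twist":0}]'; python3 -m creep '[{"gripper":60,"x":0,"y":0,"z":0,"twist":0}]';python3 -c "
from h import *
im,P=snap('wrist','g4')
go(.384,-.229,.12,-.196)
c=[.397,-.163];u=np.array([.194,.981]);v=np.array([.981,-.194])
print(proj('wrist',[[*(c+u*a+v*b),.032] for a,b in((-.0845,.017),(-.0845,-.017),(-.046,.017),(-.046,-.017))],P))
"
```

```text
time: 35.9
tool_pos: [0.3816, -0.2336, 0.1188]
tool_rot: [-2.429, -1.975, 0.024]
force: [-0.0, -0.1, 0.0]
grip_width: 0.0526
time: 36.0
tool_pos: [0.3837, -0.229, 0.1191]
tool_rot: [-2.421, -1.983, 0.017]
force: [0.7, -0.2, -0.1]
grip_width: 0.053
shift [-0.12  0.01 -0.07] twist 0.000 (or -3.141) q7 -0.69
[[304.40626204 236.634988  ]
 [262.31269202 236.50883481]
 [305.45447402 190.44070266]
 [261.202952   190.41267037]]
```

View pics/g4.png

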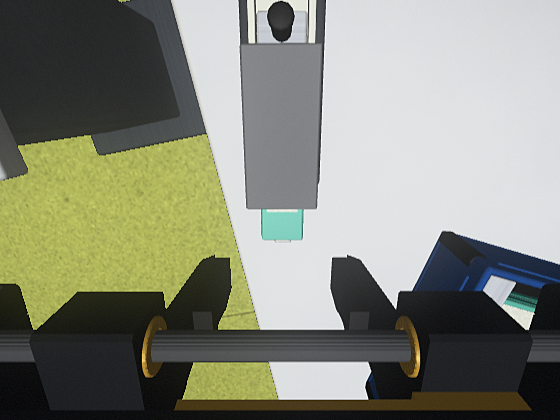

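Third mailer is out at (282,225). Same grasp.

```bash
python3 -m creep '[{"gripper":60,"x":0,"y":0,"z":3,"twist":0},{"gripper":60,"x":0,"y":0,"z":6.5,"twist":0},{"gripper":60,"x":0,"y":0,"z":10,"twist":0},{"gripper":60,"x":0,"y":0,"z":10.4,"twist":0},{"gripper":60,"x":0,"y":0,"z":10.4,"twist":0}]';python3 -m creep '[{"gripper":60,"x":0,"y":0,"z":0,"twist":0},{"gripper":20,"x":0,"y":0,"z":0,"twist":0},{"gripper":20,"x":0,"y":0,"z":0,"twist":0},{"gripper":20,"x":0,"y":0,"z":0,"twist":0},{"gripper":20,"x":0,"y":0,"z":0,"twist":0}]' 20; python3 -m creep '[{"gripper":20,"x":-1,"y":0,"z":0,"twist":0},{"gripper":20,"x":-2,"y":0,"z":0,"twist":0},{"gripper":20,"x":-2.5,"y":0,"z":0,"twist":0},{"gripper":20,"x":-2.5,"y":0,"z":0,"twist":0}]';python3 -c "
from h import *
im,P=snap('wrist','g5')
go(.384,-.229,.016,-.196);print(get_obs()['force'])"
```

```text
time: 36.55
tool_pos: [0.3826, -0.226, 0.0144]
tool_rot: [-2.413, -1.991, 0.019]
force: [0.2, -0.7, -0.6]
grip_width: 0.0528
time: 37.05
tool_pos: [0.3829, -0.2284, 0.016]
tool_rot: [-2.421, -1.986, 0.015]
force: [0.2, 0.8, 7.2]
grip_width: 0.0339
time: 37.45
tool_pos: [0.3781, -0.2529, 0.016]
tool_rot: [-2.421, -1.985, 0.013]
force: [-0.0, 0.1, 6.5]
grip_width: 0.0339
shift [ 2.46  0.11 -0.  ] twist -0.001 (or 3.141) q7 -1.00
[-0.29180441 -0.44588421  5.35648362]
```

View pics/g5.png

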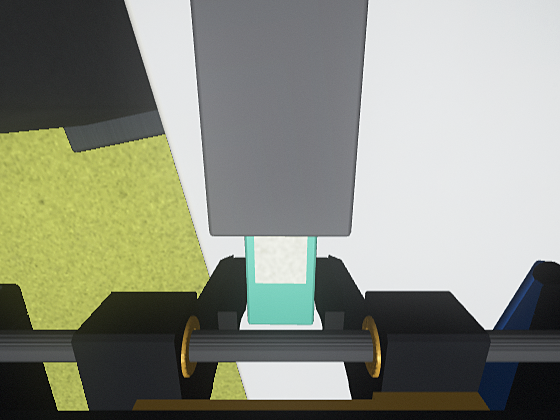

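```bash
python3 -m creep '[{"gripper":48,"x":0,"y":0,"z":0,"twist":0},{"gripper":48,"x":0,"y":0,"z":0,"twist":0},{"gripper":48,"x":1,"y":0,"z":0,"twist":0},{"gripper":48,"x":2.3,"y":0,"z":0,"twist":0},{"gripper":48,"x":2.3,"y":0,"z":0,"twist":0}]'; python3 -m creep '[{"gripper":20,"x":0,"y":0,"z":0,"twist":0},{"gripper":20,"x":0,"y":0,"z":0,"twist":0},{"gripper":20,"x":0,"y":0,"z":0,"twist":0},{"gripper":20,"x":0,"y":0,"z":0,"twist":0}]' 25; python3 -m creep '[{"gripper":20,"x":-1,"y":0,"z":0,"twist":0},{"gripper":20,"x":-2.4,"y":0,"z":0,"twist":0},{"gripper":20,"x":-3.8,"y":0,"z":0,"twist":0},{"gripper":20,"x":-3.8,"y":0,"z":-2,"twist":0},{"gripper":20,"x":-3.8,"y":0,"z":-6,"twist":0}]'; python3 -m creep '[{"gripper":20,"x":0,"y":0,"z":-4,"twist":0},{"gripper":20,"x":0,"y":0,"z":-8,"twist":0}]';python3 -c "
from h import *
im,P=snap('wrist','g6')
go(*case(5,44),.16,1.09);print(get_obs()['force'],get_obs()['q'])"
```

```text
time: 38.0
tool_pos: [0.3827, -0.2283, 0.0154]
tool_rot: [-2.415, -1.99, 0.015]
force: [-0.1, 0.2, 0.2]
grip_width: 0.0424
time: 38.4
tool_pos: [0.382, -0.2308, 0.0154]
tool_rot: [-2.421, -1.985, 0.017]
force: [-0.7, 0.1, -0.3]
grip_width: 0.0336
time: 38.9
tool_pos: [0.374, -0.2676, 0.0745]
tool_rot: [-2.417, -1.982, 0.02]
force: [1.2, 0.0, -0.8]
grip_width: 0.0338
time: 39.1
tool_pos: [0.376, -0.2678, 0.1568]
tool_rot: [-2.419, -1.984, 0.017]
force: [1.1, -1.3, -0.4]
grip_width: 0.0337
shift [-5.28 19.65  0.02] twist -1.287 (or 1.855) q7 -0.47
[ 1.15850627 -0.57317565  3.14532488] [ 0.9277058   0.6919895  -0.66658462  2.0934468   0.75556341  0.62029358
 -0.47095375]
```

View pics/g6.png

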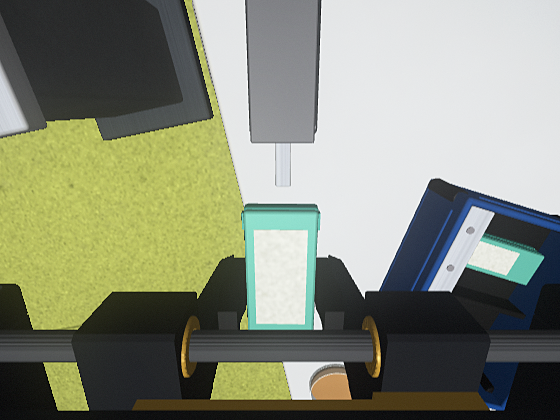

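```bash
python3 -m creep '[{"gripper":20,"x":-1.2,"y":4,"z":0,"twist":-0.14},{"gripper":20,"x":-2.4,"y":8,"z":0,"twist":-0.28},{"gripper":20,"x":-3.6,"y":12,"z":0,"twist":-0.42},{"gripper":20,"x":-4.5,"y":16,"z":0,"twist":-0.56},{"gripper":20,"x":-5.3,"y":19.5,"z":0,"twist":-0.7}]' ;python3 -m creep '[{"gripper":20,"x":0,"y":0,"z":0,"twist":-0.14},{"gripper":20,"x":0,"y":0,"z":0,"twist":-0.28},{"gripper":20,"x":0,"y":0,"z":0,"twist":-0.42},{"gripper":20,"x":0,"y":0,"z":0,"twist":-0.56},{"gripper":20,"x":0,"y":0,"z":0,"twist":-0.59}]';python3 -c "
from h import *
print(incase(),get_obs()['grip_width']);go(*case(5,44),.11,1.09)"
```

```text
time: 39.65
tool_pos: [0.5585, -0.3593, 0.152]
tool_rot: [-1.585, -2.695, 0.01]
force: [0.7, -0.2, 0.6]
grip_width: 0.0339
time: 40.15
tool_pos: [0.557, -0.3581, 0.1517]
tool_rot: [-0.736, -3.037, 0.002]
force: [-0.6, 0.9, -0.0]
grip_width: 0.0336
[  0.9  42.6 151.7] 0.033607888052028335
shift [-0.48  0.16  4.17] twist 0.005 (or -3.136) q7 0.90
```

```bash
python3 -m creep '[{"gripper":20,"x":-0.4,"y":0.1,"z":2.5,"twist":0},{"gripper":20,"x":-0.4,"y":0.1,"z":5,"twist":0},{"gripper":20,"x":-0.4,"y":0.1,"z":7.2,"twist":0},{"gripper":20,"x":-0.4,"y":0.1,"z":7.2,"twist":0},{"gripper":20,"x":-0.4,"y":0.1,"z":7.2,"twist":0}]' ;python3 -c "
from h import *
im,P=snap('wrist','g7')
print(incase(),get_obs()['grip_width']);go(*case(5,44),.036,1.09)"
```

```text
time: 40.65
tool_pos: [0.5606, -0.3584, 0.0804]
tool_rot: [-0.74, -3.037, 0.002]
force: [0.8, -0.5, -0.5]
grip_width: 0.0339
[ 5.  44.3 81.3] 0.03364286142097903
shift [-0.06 -0.01  4.53] twist 0.003 (or -3.138) q7 0.84
```

View pics/g7.png

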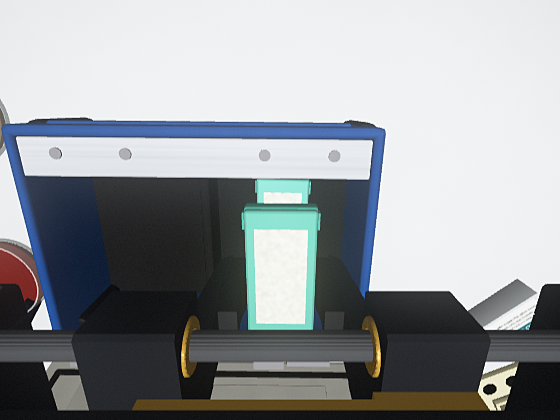

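```bash
python3 -m creep '[{"gripper":20,"x":-0.1,"y":0,"z":2,"twist":0},{"gripper":20,"x":-0.1,"y":0,"z":3.5,"twist":0},{"gripper":20,"x":-0.1,"y":0,"z":4.4,"twist":0},{"gripper":20,"x":-0.1,"y":0,"z":4.4,"twist":0},{"gripper":20,"x":-0.1,"y":0,"z":4.4,"twist":0}]' ;python3 -m creep '[{"gripper":47,"x":0,"y":0,"z":0,"twist":0},{"gripper":47,"x":0,"y":0,"z":0,"twist":0},{"gripper":47,"x":0,"y":0,"z":0,"twist":0},{"gripper":47,"x":0,"y":0,"z":-2,"twist":0},{"gripper":47,"x":0,"y":0,"z":-6,"twist":0}]' ;python3 -m creep '[{"gripper":47,"x":0,"y":0,"z":-4,"twist":0},{"gripper":47,"x":0,"y":0,"z":-8,"twist":0},{"gripper":47,"x":0,"y":0,"z":-8,"twist":0},{"gripper":47,"x":0,"y":0,"z":-8,"twist":0}]';python3 -c "
from h import *
im,P=snap('wrist','g8');snap('top','g8t');snap('scene','g8s')
print(incase(),get_obs()['q'],get_obs()['force'])
eyes.get_image('scene');marks('scene',['slide_mailer_0','blood_tube'],k=3)
eyes.get_image('wrist');marks('wrist',['slide_mailer_0','blood_tube'],pose(),k=3)
"
```

```text
time: 41.2
tool_pos: [0.5606, -0.358, 0.0363]
tool_rot: [-0.737, -3.037, 0.001]
force: [-2.2, 1.4, 5.5]
grip_width: 0.0335
time: 41.7
tool_pos: [0.56, -0.3589, 0.0947]
tool_rot: [-0.737, -3.033, 0.002]
force: [1.0, -0.5, -0.1]
grip_width: 0.0414
time: 42.1
tool_pos: [0.564, -0.3595, 0.1785]
tool_rot: [-0.74, -3.041, 0.004]
force: [0.3, -0.1, -1.2]
grip_width: 0.0414
[  6.1  44.  175.3] [ 0.95311771  0.99804075 -1.00030871  1.44539772  0.86619463  1.1949419
  0.92055976] [-0.38970912  0.59565516 -0.2997513 ]
scene mark_of slide_mailer_0 [([0.561, -0.357, 0.035], 0.95), ([0.561, -0.363, 0.01], 0.71), ([0.559, -0.359, 0.024], 0.4)]
scene mark_of blood_tube [([0.554, -0.36, 0.016], 0.47)]
wrist mark_of slide_mailer_0 [([0.559, -0.362, 0.038], 0.68)]
wrist mark_of blood_tube []
```

View pics/g8.png

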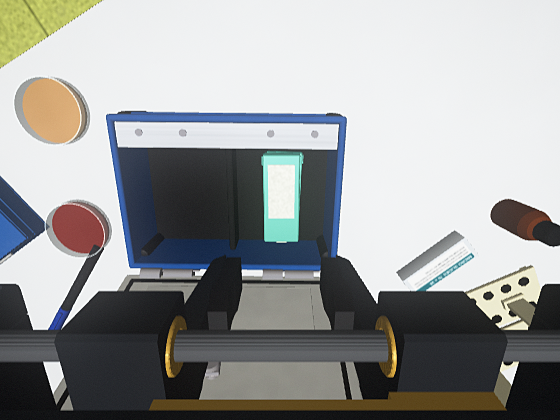

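View pics/g8s.png

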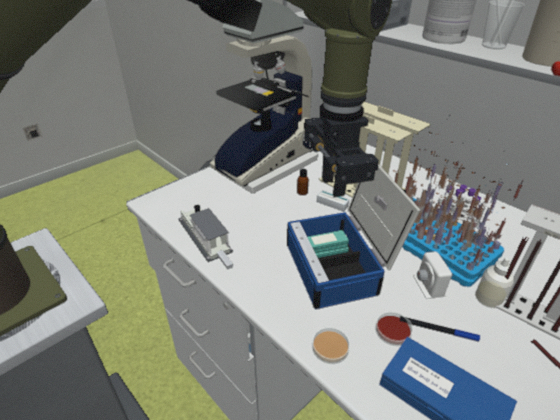

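View pics/g8t.png

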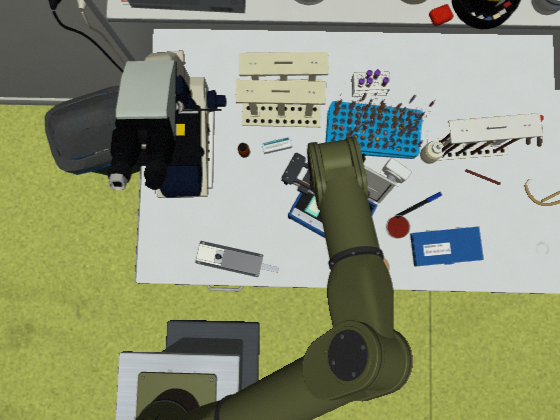

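```bash
python3 -c "
from h import *
go(*case(135,65),.26,1.09);go(*case(135,65),.18,1.09)
for uv in ([327,152],[415,158],[330,103]):
  w=ray('top',[uv],.05)[0];d=w[:2]-O;print(w,d@cx,d@cy)
"
```

```text
shift [-12.72   1.96  -8.63] twist 0.004 (or -3.138) q7 0.92
shift [-12.84   2.    -0.63] twist 0.004 (or -3.138) q7 0.92
[ 0.69060054 -0.37976988  0.05      ] 0.12942254913122084 0.08511295782498764
[ 0.67960985 -0.61129716  0.05      ] 0.22658834137122028 -0.1253258401290265
[ 0.82387247 -0.38575623  0.05      ] 0.2503984534271783 0.14134530050360022
```

```bash
python3 -c "
from h import *
go(*case(138,-50),.26,1.09)
"; python3 -m creep '[{"gripper":20,"x":0,"y":-2,"z":-4,"twist":0},{"gripper":0,"x":-0.5,"y":-5,"z":-8,"twist":0},{"gripper":0,"x":-4,"y":-7,"z":-8.5,"twist":0},{"gripper":0,"x":-8,"y":-8.5,"z":-8.5,"twist":0},{"gripper":0,"x":-12,"y":-9.5,"z":-8.5,"twist":0}]' 15;python3 -m creep '[{"gripper":0,"x":-1,"y":0,"z":0,"twist":0},{"gripper":0,"x":-1,"y":0,"z":0,"twist":0}]';python3 -c "
from h import *
im,P=snap('wrist','h1');snap('scene','h1s')
print(incase(),get_obs()['q'],get_obs()['force'])
go(*case(135,-50),.18,1.09)
"
```

```text
shift [-12.98  -9.54  -8.58] twist 0.004 (or -3.138) q7 0.92
time: 43.05
tool_pos: [0.6268, -0.5021, 0.2609]
tool_rot: [-0.743, -3.037, 0.005]
force: [1.4, -1.9, 0.7]
grip_width: 0.0032
time: 43.25
tool_pos: [0.6376, -0.5027, 0.2583]
tool_rot: [-0.739, -3.037, -0.0]
force: [0.0, 0.2, 0.8]
grip_width: 0.0005
[137.9 -48.8 259.5] [ 0.85809775  1.10128223 -0.98269141  0.72476668  0.83759622  1.59775048
  1.36887307] [ 0.69692345 -0.15954358 -0.05256505]
shift [ 0.16 -0.08  7.96] twist 0.005 (or -3.137) q7 1.37
```

View pics/h1.png

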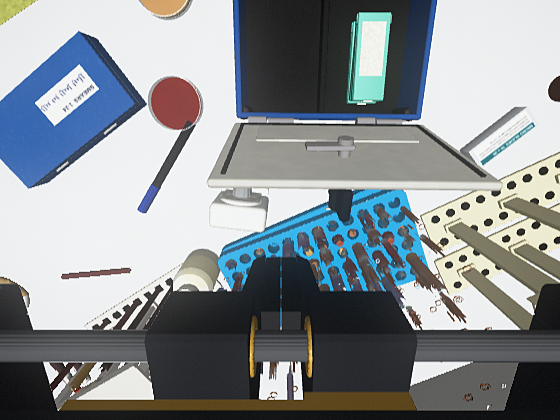

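View pics/h1s.png

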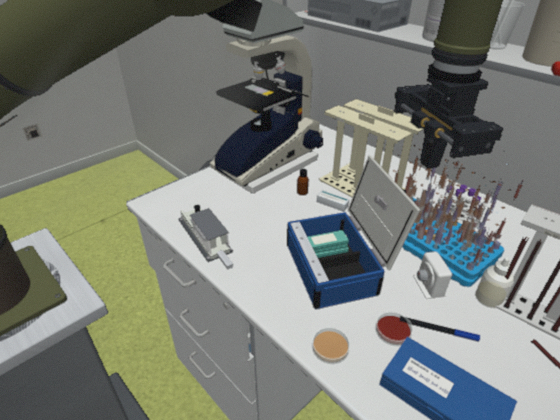

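```bash
python3 -m creep '[{"gripper":0,"x":0.7,"y":0,"z":0,"twist":0},{"gripper":0,"x":1.2,"y":0,"z":2,"twist":0},{"gripper":0,"x":1.2,"y":0,"z":5,"twist":0},{"gripper":0,"x":1.2,"y":0,"z":7.5,"twist":0},{"gripper":0,"x":1.2,"y":0,"z":7.5,"twist":0}]' 15;python3 -c "
from h import *
im,P=snap('wrist','h2')
print(incase(),get_obs()['q'],get_obs()['force'])
"
```

```text
time: 43.85
tool_pos: [0.6213, -0.4972, 0.1816]
tool_rot: [-0.734, -3.031, 0.002]
force: [-0.5, 0.4, 0.1]
grip_width: 0.0
[123.5 -50.7 184.1] [ 0.90959643  1.14410999 -0.97609812  0.9026451   0.86678047  1.44511027
  1.28729473] [0.23402984 0.5251556  0.00761215]
```

View pics/h2.png

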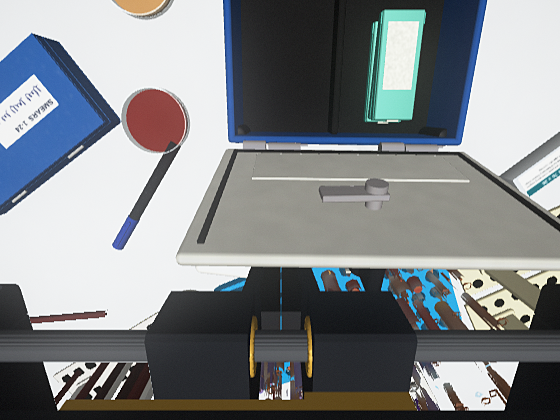

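```bash
python3 -m creep '[{"gripper":0,"x":0.8,"y":0,"z":0,"twist":0},{"gripper":0,"x":1.6,"y":0,"z":0,"twist":0},{"gripper":0,"x":2.4,"y":0,"z":0,"twist":0},{"gripper":0,"x":3.2,"y":0,"z":0,"twist":0},{"gripper":0,"x":4,"y":0,"z":0.1,"twist":0}]' 15;python3 -m creep '[{"gripper":0,"x":1,"y":0,"z":0,"twist":0},{"gripper":0,"x":2,"y":0,"z":0,"twist":0},{"gripper":0,"x":3,"y":0,"z":0.1,"twist":0},{"gripper":0,"x":4,"y":0,"z":0.4,"twist":0}]' 15;python3 -c "
from h import *
im,P=snap('wrist','h3');snap('scene','h3s')
print(incase(),get_obs()['q'],get_obs()['force'])
"
```

```text
time: 44.4
tool_pos: [0.5905, -0.4798, 0.1888]
tool_rot: [-0.741, -3.044, 0.004]
force: [1.3, -0.3, 1.8]
grip_width: 0.0006
time: 44.8
tool_pos: [0.5547, -0.4612, 0.1848]
tool_rot: [-0.741, -3.043, 0.004]
force: [2.6, -0.6, 1.2]
grip_width: 0.0003
[ 45.2 -50.5 184. ] [ 1.03234024  1.04792543 -1.00168703  1.25041347  0.86621582  1.29419146
  1.13936772] [ 0.5533612  -0.40833864  0.12976288]
```

View pics/h3.png

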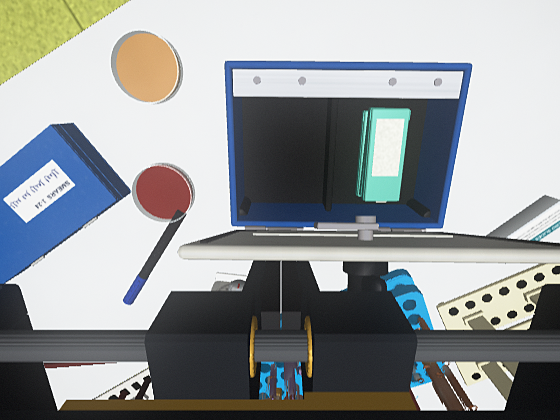

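View pics/h3s.png

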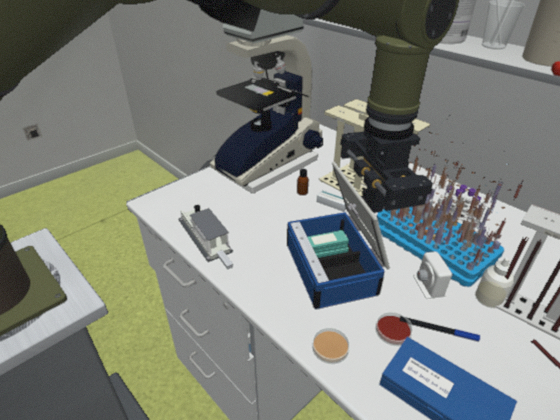

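```bash
python3 -m creep '[{"gripper":0,"x":1.4,"y":0,"z":1.2,"twist":0},{"gripper":0,"x":2.8,"y":0,"z":2.4,"twist":0},{"gripper":0,"x":4,"y":0,"z":3.5,"twist":0},{"gripper":0,"x":5.2,"y":0,"z":4.6,"twist":0},{"gripper":0,"x":6,"y":0,"z":6,"twist":0}]' 15;python3 -c "
from h import *
im,P=snap('wrist','h4');snap('scene','h4s')
print(incase(),get_obs()['q'],get_obs()['force'])
"
```

```text
time: 45.4
tool_pos: [0.4998, -0.4338, 0.1241]
tool_rot: [-0.74, -3.04, 0.005]
force: [0.7, 0.1, 1.6]
grip_width: 0.0006
[-16.9 -51.7 121.9] [ 1.09795126  1.05526408 -0.97418905  1.50729404  0.93863648  1.11461195
  1.00485963] [-0.23180563 -0.35316446 -0.5565171 ]
```

View pics/h4s.png

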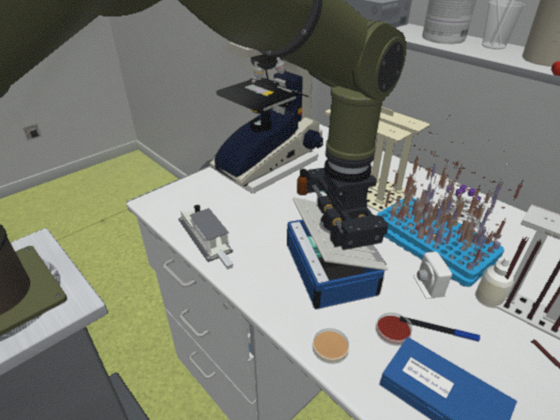

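```bash
python3 -m creep '[{"gripper":0,"x":0.4,"y":0,"z":1,"twist":0},{"gripper":0,"x":0.8,"y":0,"z":2,"twist":0},{"gripper":0,"x":1.1,"y":0,"z":3,"twist":0},{"gripper":0,"x":1.3,"y":0,"z":3.8,"twist":0},{"gripper":0,"x":1.3,"y":0,"z":4.3,"twist":0}]' 15;python3 -m creep '[{"gripper":0,"x":0,"y":0,"z":0.2,"twist":0},{"gripper":0,"x":0,"y":0,"z":0.3,"twist":0}]' 15;python3 -c "
from h import *
im,P=snap('wrist','h5')
print(incase(),get_obs()['force'])
"
```

```text
time: 46.0
tool_pos: [0.4861, -0.427, 0.0782]
tool_rot: [-0.738, -3.036, 0.002]
force: [-0.3, -1.0, -0.1]
grip_width: 0.0006
time: 46.2
tool_pos: [0.4861, -0.427, 0.0774]
tool_rot: [-0.738, -3.036, 0.004]
force: [-5.4, 2.3, 14.4]
grip_width: 0.0003
[-30.1 -51.2  77.5] [-5.15328627  2.00406591  8.72491726]
```

View pics/h5.png

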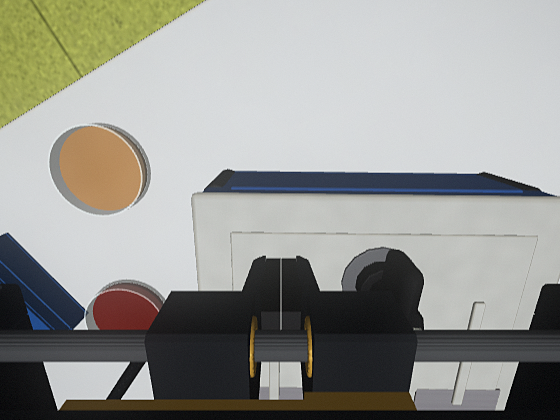

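```bash
python3 -m creep '[{"gripper":0,"x":0,"y":0,"z":0,"twist":0},{"gripper":0,"x":0,"y":0,"z":-2,"twist":0},{"gripper":0,"x":0,"y":0,"z":-6,"twist":0},{"gripper":50,"x":0,"y":1,"z":-10,"twist":0.04},{"gripper":50,"x":-0.6,"y":5,"z":-11,"twist":0.07}]' 20;python3 -m creep '[{"gripper":50,"x":0,"y":0,"z":0,"twist":0},{"gripper":50,"x":0,"y":0,"z":0,"twist":0}]';python3 -c "
from h import *
im,P=snap('wrist','h6')
print(incase(),get_obs()['force'])
go(.515,-.384,.092,1.02)
"
```

```text
time: 46.75
tool_pos: [0.5172, -0.3908, 0.1912]
tool_rot: [-0.862, -3.012, 0.01]
force: [1.3, -0.4, -0.0]
grip_width: 0.0145
time: 46.95
tool_pos: [0.5181, -0.3848, 0.1876]
tool_rot: [-0.841, -3.013, 0.004]
force: [-0.3, -0.6, -0.1]
grip_width: 0.0302
[-21.8  -0.8 186.5] [-0.6519916  -0.64241498  0.44947847]
shift [0.14 0.16 9.45] twist 0.004 (or -3.137) q7 0.90
```

View pics/h6.png

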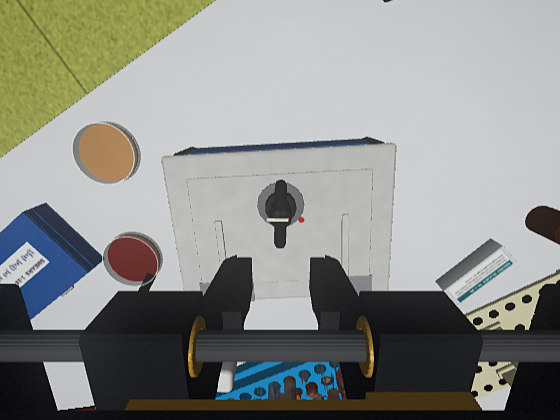

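```bash
python3 -c "
from h import *
print(proj('wrist',[[.515,-.384,.1025]]),get_obs()['grip_width'])"; python3 -m creep '[{"gripper":50,"x":0.1,"y":0,"z":0,"twist":0},{"gripper":50,"x":0.1,"y":0,"z":3,"twist":0},{"gripper":50,"x":0.1,"y":0,"z":6,"twist":0},{"gripper":50,"x":0.1,"y":0,"z":9.3,"twist":0},{"gripper":50,"x":0.1,"y":0,"z":9.3,"twist":0}]' 20;python3 -m creep '[{"gripper":50,"x":0,"y":0,"z":0,"twist":0},{"gripper":0,"x":0,"y":0,"z":0,"twist":0},{"gripper":0,"x":0,"y":0,"z":0,"twist":0},{"gripper":0,"x":0,"y":0,"z":0,"twist":0},{"gripper":0,"x":0,"y":0,"z":0,"twist":0}]' 20;python3 -c "
from h import *
im,P=snap('wrist','h7')
print(incase(),get_obs()['force'])
go(.515,-.384,.092,1.02)
"
```

```text
[[282.66213418 216.68759367]] 0.033935455705474994
time: 47.5
tool_pos: [0.5102, -0.3855, 0.0881]
tool_rot: [-0.844, -3.0, 0.003]
force: [-0.6, -0.3, 0.2]
grip_width: 0.0442
time: 48.0
tool_pos: [0.5148, -0.3854, 0.0939]
tool_rot: [-0.845, -3.011, 0.004]
force: [0.3, 0.6, -0.2]
grip_width: 0.0142
[-23.9  -0.5  93.8] [4.71198404 6.72121132 1.95040783]
shift [0.05 0.08 0.18] twist 0.004 (or -3.138) q7 0.81
```

View pics/h7.png

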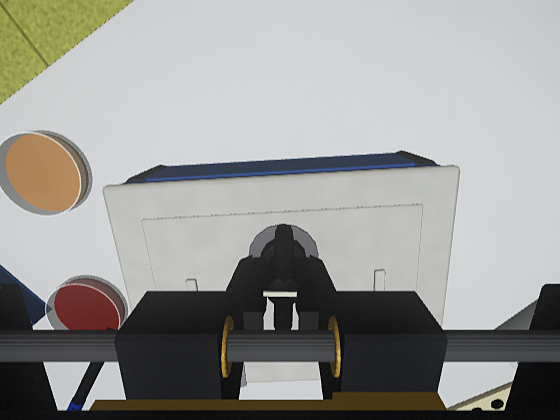

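```bash
python3 -m creep '[{"gripper":0,"x":0,"y":0,"z":0.1,"twist":0},{"gripper":0,"x":0,"y":0,"z":0.1,"twist":0},{"gripper":0,"x":0,"y":0,"z":0.1,"twist":0}]' 20; python3 -m creep '[{"gripper":0,"x":0,"y":0,"z":0,"twist":0.14},{"gripper":0,"x":0,"y":0,"z":0,"twist":0.28},{"gripper":0,"x":0,"y":0,"z":0,"twist":0.42},{"gripper":0,"x":0,"y":0,"z":0,"twist":0.56},{"gripper":0,"x":0,"y":0,"z":0,"twist":0.7}]' 20;python3 -m creep '[{"gripper":0,"x":0,"y":0,"z":0,"twist":0.14},{"gripper":0,"x":0,"y":0,"z":0,"twist":0.28},{"gripper":0,"x":0,"y":0,"z":0,"twist":0.42},{"gripper":0,"x":0,"y":0,"z":0,"twist":0.56},{"gripper":0,"x":0,"y":0,"z":0,"twist":0.7}]' 20; python3 -m creep '[{"gripper":0,"x":0,"y":0,"z":0,"twist":0.1},{"gripper":0,"x":0,"y":0,"z":0,"twist":0.12},{"gripper":0,"x":0,"y":0,"z":0,"twist":0.12}]' 20
python3 - <<'E'
from h import *
go(.515,-.384,.0920,-.48)
print(get_obs()['wrist_torque'],get_obs()['force'])
im,P=snap('wrist','h8');snap('scene','h8s')
E
```

```text
time: 48.35
tool_pos: [0.5155, -0.3842, 0.0937]
tool_rot: [-0.844, -3.012, 0.002]
force: [-1.0, 1.5, 7.4]
grip_width: 0.0088
time: 48.85
tool_pos: [0.5145, -0.3851, 0.0937]
tool_rot: [-1.834, -2.535, 0.013]
force: [-3.8, 0.6, 9.7]
grip_width: 0.0091
time: 49.35
tool_pos: [0.5131, -0.3851, 0.0936]
tool_rot: [-2.593, -1.753, 0.022]
force: [-7.0, 1.8, 12.4]
grip_width: 0.0089
time: 49.65
tool_pos: [0.5129, -0.385, 0.0936]
tool_rot: [-2.69, -1.602, 0.025]
force: [-7.1, 1.7, 12.2]
grip_width: 0.009
shift [0.19 0.14 0.15] twist -0.016 (or 3.125) q7 -0.51
[0.42557972 1.20209552 0.17727057] [-7.06803021  1.68506637 12.23679349]
```

View pics/h8.png

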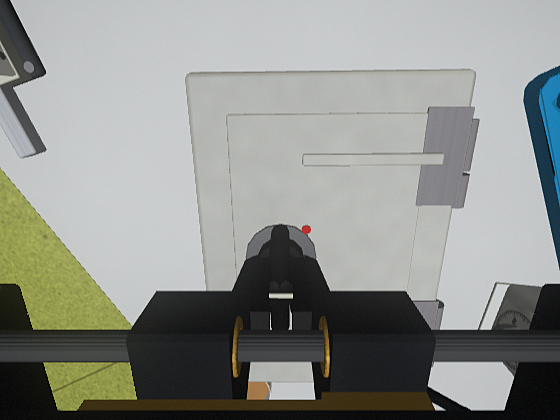

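```bash
python3 -m creep '[{"gripper":0,"x":0,"y":0,"z":0,"twist":0},{"gripper":50,"x":0,"y":0,"z":0,"twist":-0.02},{"gripper":50,"x":0,"y":0,"z":0,"twist":-0.02},{"gripper":50,"x":0,"y":0,"z":0,"twist":-0.02},{"gripper":50,"x":0,"y":0,"z":-3,"twist":-0.02}]' 20; python3 -m creep '[{"gripper":50,"x":0,"y":0,"z":-4,"twist":0},{"gripper":50,"x":0,"y":0,"z":-8,"twist":0},{"gripper":50,"x":0,"y":0,"z":-8,"twist":0},{"gripper":50,"x":0,"y":0,"z":-8,"twist":0}]' 20;python3 - <<'E'
from h import *
im,P=snap('wrist','h9');snap('scene','h9s')
K=ray('wrist',[[0,0]],.1,P)
go(.40,-.075,.22,-.1)
E
```

```text
time: 50.25
tool_pos: [0.5122, -0.3843, 0.1186]
tool_rot: [-2.668, -1.626, 0.025]
force: [-0.4, 0.4, 0.9]
grip_width: 0.0386
time: 50.65
tool_pos: [0.5166, -0.3855, 0.2026]
tool_rot: [-2.676, -1.63, 0.018]
force: [0.1, 0.2, -1.2]
grip_width: 0.044
shift [ 22.28 -24.49  -1.65] twist -0.376 (or 2.765) q7 -0.41
```

View pics/h9.png

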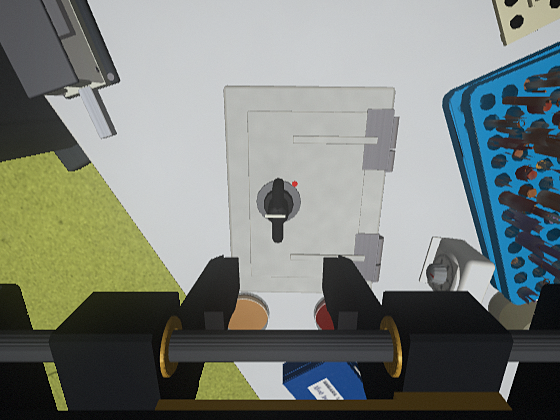

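View pics/h9s.png

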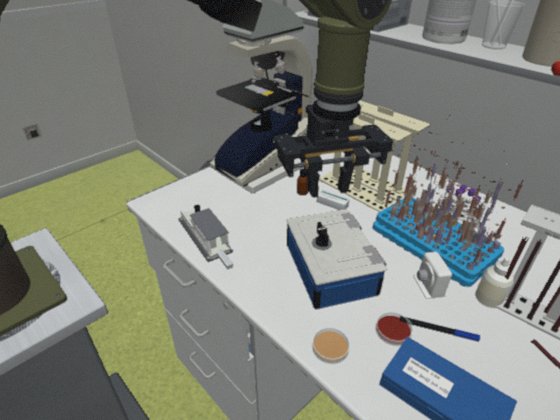

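```bash
python3 -m creep '[{"gripper":50,"x":4,"y":-4,"z":0,"twist":-0.06},{"gripper":50,"x":8,"y":-8,"z":0,"twist":-0.12},{"gripper":50,"x":12,"y":-12,"z":0,"twist":-0.18},{"gripper":50,"x":15,"y":-16,"z":0,"twist":-0.24},{"gripper":50,"x":18,"y":-20,"z":0,"twist":-0.28}]' 15; python3 -c "
from h import *
go(.409,-.102,.12,-.196)"
```

```text
time: 51.25
tool_pos: [0.4275, -0.1495, 0.2027]
tool_rot: [-2.416, -1.987, 0.017]
force: [0.9, 1.3, -0.4]
grip_width: 0.0442
shift [ 4.3  -2.58  8.32] twist 0.002 (or -3.140) q7 -0.67
```

```bash
python3 -m creep '[{"gripper":50,"x":2,"y":-1,"z":3,"twist":0},{"gripper":50,"x":4,"y":-2,"z":6,"twist":0},{"gripper":50,"x":4,"y":-2.2,"z":8.2,"twist":0},{"gripper":50,"x":4,"y":-2.2,"z":8.2,"twist":0},{"gripper":50,"x":4,"y":-2.2,"z":8.2,"twist":0}]' 15; python3 -c "
from h import *
go(.409,-.1015,.054,-.196)"
```

```text
time: 51.75
tool_pos: [0.4137, -0.1078, 0.1217]
tool_rot: [-2.418, -1.985, 0.019]
force: [-0.3, 0.4, 0.4]
grip_width: 0.0442
shift [ 0.53 -0.47  6.78] twist -0.000 (or 3.141) q7 -1.00
```

```bash
python3 -m creep '[{"gripper":50,"x":0.5,"y":-0.5,"z":0,"twist":0},{"gripper":50,"x":0.5,"y":-0.5,"z":3,"twist":0},{"gripper":50,"x":0.5,"y":-0.5,"z":6,"twist":0},{"gripper":50,"x":0.5,"y":-0.5,"z":6.7,"twist":0},{"gripper":50,"x":0.5,"y":-0.5,"z":6.7,"twist":0}]' 15; python3 -c "
from h import *
im,P=snap('wrist','i1')
go(.409,-.1015,.054,-.196)"
```

```text
time: 52.25
tool_pos: [0.4093, -0.1016, 0.055]
tool_rot: [-2.419, -1.986, 0.017]
force: [-0.6, -0.8, -0.6]
grip_width: 0.0441
shift [ 0.   -0.06  0.16] twist -0.000 (or 3.141) q7 -1.35
```

View pics/i1.png

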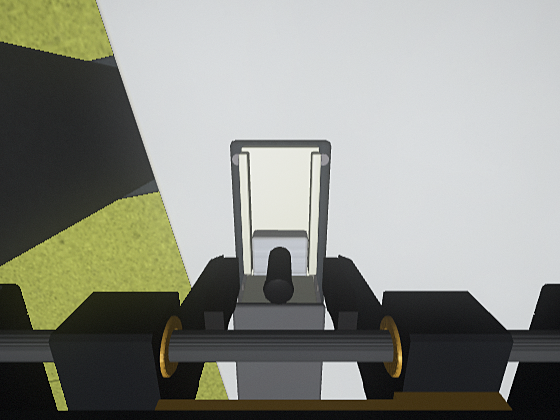

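```bash
python3 -m creep '[{"gripper":0,"x":0,"y":0,"z":0,"twist":0},{"gripper":0,"x":0,"y":0,"z":0,"twist":0},{"gripper":0,"x":0,"y":0,"z":0,"twist":0},{"gripper":0,"x":0,"y":0,"z":0,"twist":0}]' 15;python3 -m creep '[{"gripper":0,"x":1,"y":0,"z":0,"twist":0},{"gripper":0,"x":2,"y":0,"z":0,"twist":0},{"gripper":0,"x":3,"y":0,"z":0,"twist":0},{"gripper":0,"x":4,"y":0,"z":0,"twist":0},{"gripper":0,"x":5.1,"y":0,"z":0,"twist":0}]';python3 -m creep '[{"gripper":0,"x":0.1,"y":0,"z":0,"twist":0},{"gripper":0,"x":0.1,"y":0,"z":0,"twist":0},{"gripper":0,"x":0,"y":0,"z":0,"twist":0}]';python3 -m creep '[{"gripper":50,"x":0,"y":0,"z":0,"twist":0},{"gripper":50,"x":0,"y":0,"z":0,"twist":0},{"gripper":50,"x":0,"y":0,"z":0,"twist":0},{"gripper":50,"x":0,"y":0,"z":-3,"twist":0},{"gripper":50,"x":0,"y":0,"z":-7,"twist":0}]';python3 -m creep '[{"gripper":50,"x":-1,"y":0,"z":-4,"twist":0},{"gripper":50,"x":-5,"y":0,"z":-6,"twist":0},{"gripper":50,"x":-8,"y":0,"z":-6,"twist":0},{"gripper":50,"x":-8,"y":0,"z":-6,"twist":0},{"gripper":50,"x":-8,"y":0,"z":-6,"twist":0}]';python3 -c "
from h import *
im,P=snap('wrist','i2');snap('scene','i2s');snap('top','i2t')
marks('top',['petri_dish','oil_bottle'])
eyes.get_image('wrist');marks('wrist',['slide_post'],P)"
```

```text
time: 52.7
tool_pos: [0.4093, -0.1018, 0.0556]
tool_rot: [-2.42, -1.985, 0.016]
force: [-5.8, 1.4, 3.3]
grip_width: 0.0141
time: 53.2
tool_pos: [0.4181, -0.0519, 0.0555]
tool_rot: [-2.421, -1.986, 0.022]
force: [-4.4, -18.1, 3.5]
grip_width: 0.0123
time: 53.5
tool_pos: [0.4182, -0.052, 0.0555]
tool_rot: [-2.42, -1.986, 0.021]
force: [-2.0, -0.2, 6.7]
grip_width: 0.0123
time: 54.0
tool_pos: [0.4192, -0.0512, 0.125]
tool_rot: [-2.416, -1.985, 0.022]
force: [0.8, -1.1, -0.2]
grip_width: 0.0443
time: 54.5
tool_pos: [0.4057, -0.1306, 0.1852]
tool_rot: [-2.421, -1.984, 0.016]
force: [0.6, 0.9, 0.2]
grip_width: 0.044
top mark_of petri_dish [([0.391, -0.523, -0.0], 0.63)]
top mark_of oil_bottle [([0.695, -0.157, -0.002], 0.46), ([0.497, -0.373, 0.071], 0.2)]
wrist mark_of slide_post [([0.417, -0.055, 0.048], 0.59)]
```

View pics/i2.png

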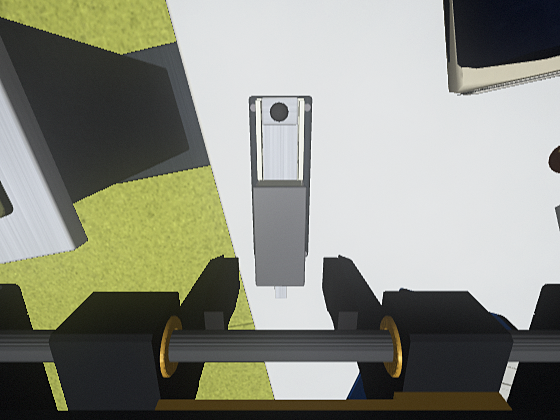

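View pics/i2s.png

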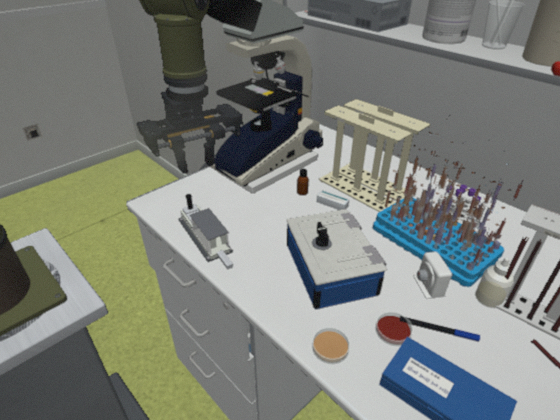

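View pics/i2t.png

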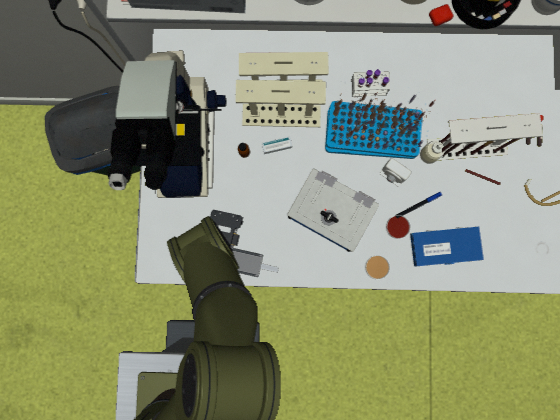

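Run:
```python
import cv2,numpy as np
a=cv2.imread('pics/b_top.png')[170:250,285:380];b=cv2.imread('pics/i2t.png')[170:250,285:380]
cv2.imwrite('pics/j.png',cv2.resize(np.hstack([a,b]),None,fx=4,fy=4,interpolation=cv2.INTER_CUBIC))
for i in(a,b):
    g=cv2.cvtColor(i,cv2.COLOR_BGR2GRAY)[28:65,28:62];ys,xs=np.where(g<60);c=np.cov(xs,ys);w,v=np.linalg.eigh(c);print(len(xs),np.degrees(np.arctan2(v[1,1],v[0,1])))
```

```text
106 159.40220284357864
104 165.64805018768953
```

View pics/j.png

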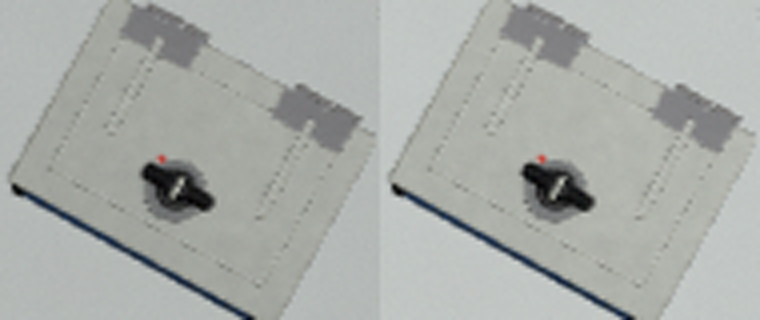

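```bash
python3 -c "
from cell import workorder,get_obs
print(workorder.job_done());print(get_obs()['time'])"
```

```text
the job is handed in; nothing more can be done
None
the job is handed in; nothing more can be done
```

I handed the job in at about 55 s of the 210 s allowed; `job_done` gives no verdict. I freed the wing knob, opened the lid, and fed out three mailers. I stacked them flat in the left bay, shut the lid, turned the knob home and drew the push slide fully back.

**Mailers:** after the last placing, the wrist and scene pictures showed the stack near case x 5 mm, y 44 mm.

**Lid and knob:**
- Before the knob was turned home, the closed fingers rested on the lid at 77 mm height, so it was shut.
- The gripper turned about 1.48 rad and stopped against a rise in torque.
- The final top picture shows the lid and knob almost the same as at the start. The wing-angle fit read about 6° off the start picture, which I put down to the coarse pixels.

**Push slide and bystanders:** the post is back at (0.417, −0.055). The oil bottle and petri dish read within 1 mm of their starting positions.

**Blood tube:** I found none on the bench, so none was packed. The detector twice reported a "blood_tube" with middling confidence (0.57 and 0.47), at the case lid and at the mailer stack. The pictures showed no tube at either spot, so I took both as false.

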